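# Tip the scrap valve bodies into the hopper

## Task

Swing the cam lever on the scrap hopper fully over to free the sliding cover, and push the cover fully open. Then lift the loaded tray off its sloping stand by the wooden handle, tip it low over the hopper's mouth so that all four valve bodies go in, and put the empty tray back on its stand as it stood, leaving the lever over, the cover open and the other things on the counter where they are.

Things in the scene. Friction and masses are not known exactly. Their poses are not given: they have to be found in the camera images.
- hopper: grey steel scrap hopper fixed to the counter: open-topped box 240 (x) x 260 (y) mm, 6 mm walls, rim 165 mm above the counter, sloping floor inside. Origin: centre of its underside; x is the way the cover opens (away from the robot), z up. Rails for the cover along both y sides (outer faces y = +-140 mm, top 176 mm above the counter) run back to x = 280 mm
- mouth (a point): centre of the hopper's mouth when the cover is fully open, at rim height: hopper frame (-22, 0, 165) mm. The clear mouth is then about 186 mm (x) by 248 mm (y)
- cover_handle (a point): middle of the cover's staple handle: 12 mm round bar along hopper y, 90 mm long, axis 35 mm above the cover's upper face (which is 172 mm above the counter). Shut: hopper frame (-70, 0, 207) mm; it moves with the cover. Can be pushed towards hopper +x with closed fingers
- cover (a joint): travel of the cover along hopper +x: 0 shut, 0.19 m fully open (a stop). About 3 N to slide. While the cam lever is locked, its nose stands in front of a stop block on the cover and bars it
- lever_pivot (a point): pivot of the cam lever, on the hopper's +y side: hopper frame (-20, 142, 188.5) mm; its axis is along hopper x
- lever_tip (a point): centre of the black ball (22 mm) at the end of the cam lever, 85 mm from the pivot; the lever is a 12 mm round steel bar that swings in the hopper's y-z plane at x = -20 mm
- cam_lever (a joint): cam lever angle: 0 locked (leaning over the cover, to hopper -y, 40 degrees from upright), 1.4 rad free (a stop; leaning outwards, to +y, 40 degrees from upright). Above 0.9 the nose is clear of the cover's stop block. It stays where it is left; 1 to 2 N at the ball swings it
- tray: aluminium tray 130 (x) x 190 (y) mm, floor 4 mm, 0.32 kg empty, about 0.76 kg loaded. Origin: centre of its underside; z: the floor's upward normal. Wall 45 mm high at -x, end walls 40 mm at the y sides, none at +x: the parts leave over that edge. On the stand its floor slopes 30 degrees, walled side low, facing stand -x
- tray_grip (a point): middle of the tray's wooden handle bar: tray frame (0, 0, 107) mm. The bar runs along tray y over the tray, 14 mm thick (tray x), 34 mm high (z 90 to 124 mm), free for 182 mm between its end uprights. Grip it square across its thickness, fingers along tray -z, with 50 N or more
- tray_lip (a point): middle of the open edge's underside: tray frame (65, 0, 0) mm
- tray_foot (a point): middle of the lower edge of the walled side: tray frame (-65, 0, 0) mm; seated, it lies at stand_seat within 3 mm
- stand: dark steel tray stand fixed to the counter, 210 mm wide (y): a plate sloping 30 degrees, low side to stand -x, with a stop lip 20 mm high at the low edge. Origin on the counter under the plate's middle; z up. The plate's upper face is 85 mm above the counter at stand x = 0, its top edge 125 mm
- stand_seat (a point): where the lower walled edge of the seated tray lies, at the foot of the plate against the stop lip (middle of its width): stand frame (-56, 0, 52.5) mm. Seated, the tray's x runs up the slope, in the stand's x-z plane
- valve0: aluminium scrap valve body, about 62 x 34 x 46 mm, 110 g: a 34 mm square block 38 mm long with a 24 mm round stub on one end and a 22 mm outlet stub on its side (upward at the start). Origin on the stub's axis, 31 mm from each end. It lies in the tray and slides down a metal slope steeper than about 36 degrees
- valve1: aluminium scrap valve body, about 62 x 34 x 46 mm, 110 g: a 34 mm square block 38 mm long with a 24 mm round stub on one end and a 22 mm outlet stub on its side (upward at the start). Origin on the stub's axis, 31 mm from each end. It lies in the tray and slides down a metal slope steeper than about 36 degrees
- valve2: aluminium scrap valve body, about 62 x 34 x 46 mm, 110 g: a 34 mm square block 38 mm long with a 24 mm round stub on one end and a 22 mm outlet stub on its side (upward at the start). Origin on the stub's axis, 31 mm from each end. It lies in the tray and slides down a metal slope steeper than about 36 degrees
- valve3: aluminium scrap valve body, about 62 x 34 x 46 mm, 110 g: a 34 mm square block 38 mm long with a 24 mm round stub on one end and a 22 mm outlet stub on its side (upward at the start). Origin on the stub's axis, 31 mm from each end. It lies in the tray and slides down a metal slope steeper than about 36 degrees
- regulator: yellow gas regulator, dome 72 mm across, 72 mm high, outlet along its x to 80 mm; bystander. Origin: centre of underside
- wheel: brass hand wheel lying flat, 112 mm across, 22 mm high; bystander. Origin: centre of underside
- sealing_cap: green rubber sealing cap, 60 mm across, 34 mm high; bystander between hopper and stand. Origin: centre of underside
- leak_bottle: bottle, 54 mm across, 195 mm high; bystander between hopper and stand. Origin: centre of underside
- test_gauge: round pressure gauge lying face up, 66 mm across, 28 mm high, stem along its -x to 60 mm; bystander between hopper and stand. Origin: centre of underside
- sealant_tin: tin, 60 mm across, 80 mm high; bystander. Origin: centre of underside
- pipe_tee: brass pipe tee, 108 x 36 x 54 mm; bystander at the side. Origin: centre of underside
Things that resemble listed ones, but are neither listed nor needed, are in the scene too. Leave any orange or pink look-alike of the tray alone. What is shaped like the valve3 but purple is not meant.

How it is judged:
By the outcome, as a careful person would: the job done as asked, in the order asked, and still so for the second after the job is handed in, with the robot touching nothing.
It also fails if it takes over 72 s, if anything falls off the work surface, if the arm or the gripper's body presses on something with over 40 N, if the wrist force passes 120 N, or if a joint passes its speed limit or range.

## Robot

A 6-joint arm with a two-finger parallel gripper is mounted at the origin on the work surface. World frame = base frame: x ahead of the robot, y to its left, z up, the work surface at z = 0. Lengths are in m, angles in rad, forces in N, time in s.
With the tool pointing down it reaches from about 0.375 to 0.9 m from the base axis. Payload 3.1 kg.
Tool frame: the origin (TCP) lies between the finger pads; the fingertips stand 8 mm ahead of it and the grasp point (between the pads) lies 11 mm behind it; z points along the fingers, y is the line along which they close (so a half turn about z gives the same grasp; the last joint's range is limited). The gripper opens to 87 mm and grips with 3 to 60 N. Pads are 19 mm wide; open, the fingers measure 117 mm over their backs; the gripper's body (75 mm by 190 mm) begins 51 mm behind the grasp point.
Start: joints at [-1.494, 0.527, 1.433, -0, 1.181, -0.178], TCP at [0.158, -0.605, 0.231] pointing down, gripper open.
Joint ranges: [-3.08, 3.08], [-0.75, 2.2], [0.22, 2.44], [-1.43, 4.57], [0, 2.65], [-2.85, 2.85]. Speed limits (rad/s): [2.79, 2.79, 3.14, 3.14, 3.14, 3.14].

## Interface

Orientations are given as a unit quaternion [x, y, z, w].
In Python, from rig import robot gives the robot as it stands.
- The arm moves only by the tool move_arm, never from a script. Its argument "motion" is text: rows parted by semicolons, each of 5 numbers parted by spaces: the opening, from -1 (shut) to 1 (fully open), then the shift along the tool's x, y, z normalised to -1 to 1, where 1 is 0.2 m, then the turn about the tool's z normalised to -1 to 1, where 1 is pi rad. A call has 1 to 12 rows; each row is the pose to reach, as a shift and turn from the pose commanded when the call began, along the tool's axes at that moment, turning the shorter way round; what a row does not reach only later rows make up. A row lasts 1/12 s, in which the tool goes at most 41.7 mm and 7.16 degrees, less where a joint would pass 70% of its speed; a pose out of reach is approached as far as the arm can. A call with a number of a shift or a turn outside -1 to 1 is refused whole. A call with a gripper value outside its range is refused whole. The fingers move at their own pace and stop on an object; "newtons" is the grip in N (left out, the last holds). Time passes only in rows, so rows that repeat a pose let the fingers close. It gives the time, the measured TCP pose, the force, the opening and the grip force at its end, in the units of the state.
- robot.get_obs(): the state, without advancing time (a new reading comes with each control period).
- robot.camera(name): name is "scene" or "top" or "wrist"; returns (picture, depth): 480x640x3 uint8, red, green, blue; 480x640 float32, m along the optical axis (not along the pixel's ray), 0 where there is no reading.
- robot.camera_model(name): a dict with "mtx" (3x3 intrinsics, pixels), "D" ([k1, k2, p1, p2, k3] as OpenCV has them; the pictures are not rectified), "position" and "attitude" of the camera in the world. Camera axes: x right, y down, z forward; pixel columns grow to the right and rows downward; lengths in m; the calibration is good to about 2 mm. A picture is of the moment at which its call begins: read the wrist's pose just before it. camera_model takes no time and is no camera call; for the wrist camera it gives the pose at the moment of the call.
- robot.hand_in(): hands the job in; it is judged then, once.
The state is a dict: "time": time; "q": joint angles; "joint_velocities": joint speeds; "joint_torque": joint torques, N m; "position": TCP position; "tool_rot": TCP orientation; "ft_force": force on the tool from outside, world axes, zero at the start; "moment": the same for the moment, N m; "grip_width": finger opening in m; "grip_force": force on a finger pad.
Only numpy, scipy, OpenCV 4.12 (cv2) and the standard library are available. Lean on these libraries where they do the work, as an engineer would, in place of code of your own. Each camera call takes 0.05 s, during which the arm holds its last target. There are 200 camera calls.

## Working session

There is one attempt and no reset: what is moved stays moved. The work goes in short steps, Python scripts to look and compute and a tool call to move; the robot and the scene stay as the last step left them, time stands still between calls to the robot, and variables do not carry over. Pictures are saved under pics/ and viewed, at most 10 in all, crops included, and the job is handed in when it is done.

Besides the shell and the picture viewer there is one more tool, called after "Emit:" by a JSON object that holds its "api" and its "payload", one argument or row to a line. move_arm: Moves the arm, as the interface text tells. Its arguments: {"type":"object","properties":{"motion":{"type":"string"},"newtons":{"type":"number"}},"required":["motion"]}

```bash
ls; mkdir -p pics; cat > h.py <<'E'
import numpy as np,cv2
from rig import robot
from scipy.spatial.transform import Rotation as R
def snap(n):
    m=robot.camera_model(n);i,d=robot.camera(n)
    np.savez(f'pics/{n}.npz',i=i,d=d,**{k:np.array(v) for k,v in m.items()})
    return i,d,m
def cloud(d,m):
    K=np.array(m['mtx'],float);D=np.array(m['D'],float)
    v,u=np.mgrid[:480,:640]
    p=cv2.undistortPoints(np.stack([u,v],-1).reshape(-1,1,2).astype(np.float32),K,D).reshape(480,640,2)
    P=np.dstack([p*d[...,None],d])
    a=np.array(m['attitude'],float)
    r=a if a.shape==(3,3) else R.from_quat(a).as_matrix()
    return P@r.T+np.array(m['position'])
E
python3 - <<'E'
from h import *
print({k:np.round(v,3) if not np.isscalar(v) else v for k,v in robot.get_obs().items()})
for n in('scene','top'):
    i,d,m=snap(n);print(n,m)
    cv2.imwrite(f'pics/{n}0.png',i[...,::-1])
E
```

```text
pics
{'time': 0.0, 'q': array([-1.494,  0.528,  1.434, -0.   ,  1.181, -0.178]), 'joint_velocities': array([ 0.   ,  0.001,  0.001, -0.001,  0.002,  0.   ]), 'joint_torque': array([-2.0000e-03, -4.4004e+01, -1.7659e+01,  6.3000e-02,  5.8000e-02,
       -0.0000e+00]), 'position': array([ 0.158, -0.604,  0.23 ]), 'tool_rot': array([ 0.992,  0.127,  0.   , -0.001]), 'ft_force': array([-0.296, -0.756,  0.18 ]), 'moment': array([ 0.055,  0.016, -0.004]), 'grip_force': 0.0, 'grip_width': 0.08704930445508739}
scene {'mtx': array([[518.53392689,   0.        , 318.01638771],
       [  0.        , 518.53392689, 240.58444971],
       [  0.        ,   0.        ,   1.        ]]), 'D': array([0.04199101, 0.        , 0.        , 0.        , 0.        ]), 'position': array([1.22874386, 0.25210962, 1.32650017]), 'attitude': array([ 0.53032049,  0.79675185, -0.23924033, -0.16343419])}
top {'mtx': array([[437.62100826,   0.        , 326.51412328],
       [  0.        , 437.62100826, 241.11034137],
       [  0.        ,   0.        ,   1.        ]]), 'D': array([-0.02817758,  0.        ,  0.        ,  0.        ,  0.        ]), 'position': array([ 0.43036497, -0.03322375,  1.30362514]), 'attitude': array([ 0.71173629, -0.70092353,  0.02914969, -0.035888  ])}
```

View pics/top0.png

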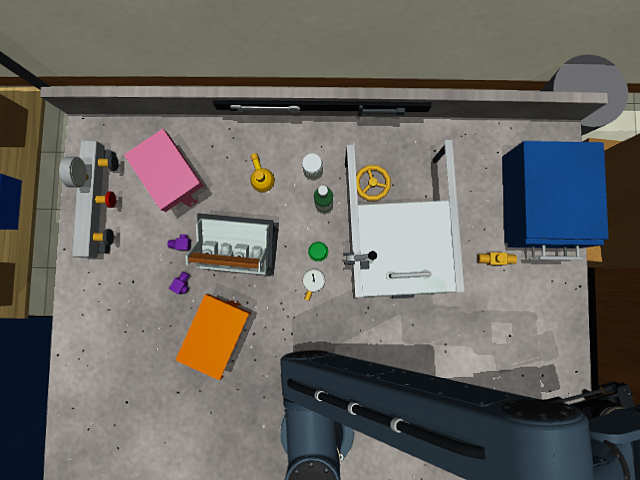

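View pics/scene0.png

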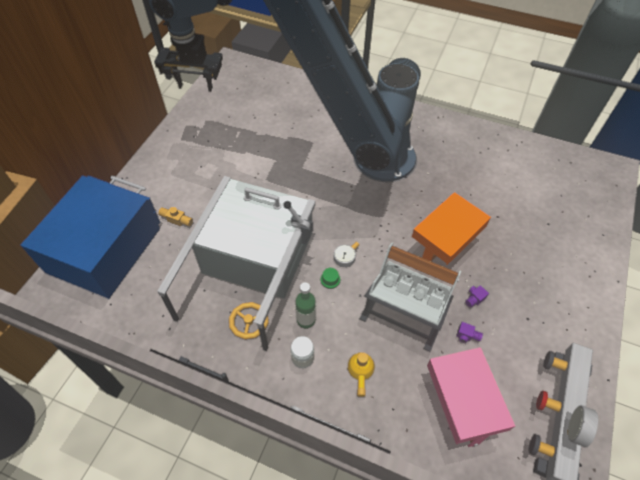

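Top view: the hopper is at right (405,235), its lever ball at (372,255) and the cover handle at (408,274). The tray is on its stand at (235,245), with the handle on the robot side. The scene view agrees. The moves have no tilt axis, so I'll first try a free-air move to see what happens to tool tilt at the reach limit.

Emit:
{"api": "move_arm", "payload": {
  "motion": "-1 0 0 -0.2 0; -1 0 0 -0.4 0; -1 0 0 -0.6 0; -1 0 0 -0.8 0; -1 0 0 -1 0; -1 0 0 -1 0",
  "newtons": 60
}}

```text
time: 0.6
position: [0.1579, -0.6079, 0.4404]
tool_rot: [0.992, 0.127, -0.0, 0.009]
ft_force: [0.2, -0.9, 1.1]
grip_width: 0.0547
grip_force: 0.0
```

```bash
python3 - <<'E'
from h import *
o=robot.get_obs();print(np.round(o['q'],3),np.round(o['position'],3),np.round(o['tool_rot'],3),o['time'])
z=np.load('pics/top.npz');
def W(n):
    z=np.load(f'pics/{n}.npz');return z['i'],cloud(z['d'],{k:z[k] for k in('mtx','D','position','attitude')})
i,P=W('top')
for nm,(u,v) in dict(ball=(372,255),chandle=(408,274),coverBL=(354,296),coverBR=(456,292),coverTL=(358,206),coverTR=(450,203),handleL=(190,258),handleR=(256,266),handleM=(222,262),lipL=(201,216),lipR=(274,222),railL=(350,148),railR=(448,143),table=(330,380),pin=(315,250),bottle=(322,192),tin=(312,160),orange=(213,336),gauge=(313,280)).items():
    print(nm,np.round(np.median(P[v-1:v+2,u-1:u+2].reshape(-1,3),0),3))
E
```

```text
[-1.494  0.372  1.123  0.     1.629 -0.178] [ 0.158 -0.608  0.44 ] [ 0.992  0.127 -0.     0.009] 0.6
ball [ 0.494 -0.131  0.273]
chandle [ 0.452 -0.226  0.212]
coverBL [ 0.392 -0.101  0.001]
coverBR [ 0.405 -0.403  0.003]
coverTL [ 0.628 -0.102  0.174]
coverTR [ 0.639 -0.341  0.176]
handleL [0.484 0.325 0.196]
handleR [0.466 0.156 0.195]
handleM [0.475 0.243 0.195]
lipL [0.603 0.324 0.122]
lipR [ 0.606  0.139 -0.   ]
railL [ 0.781 -0.08   0.177]
railR [ 0.8   -0.339  0.177]
table [ 0.25  -0.035  0.483]
pin [0.521 0.013 0.036]
bottle [ 0.659 -0.008  0.196]
tin [0.776 0.025 0.08 ]
orange [0.281 0.277 0.129]
gauge [0.434 0.017 0.028]
```

Emit:
{"api": "move_arm", "payload": {
  "motion": "-1 0 0 -0.2 0; -1 0 0 -0.4 0; -1 0 0 -0.6 0; -1 0 0 -0.8 0; -1 0 0 -1 0"
}}

```text
time: 1.02
position: [0.1575, -0.6042, 0.632]
tool_rot: [0.992, 0.127, 0.0, -0.0]
ft_force: [-0.4, -1.3, 0.8]
grip_width: 0.0217
grip_force: 0.0
```

Emit:
{"api": "move_arm", "payload": {
  "motion": "-1 0 0 -0.2 0; -1 0 0 -0.4 0; -1 0 0 -0.6 0; -1 0 0 -0.8 0; -1 0 0 -1 0; -1 0 0 -1 0"
}}

```text
time: 1.52
position: [0.1466, -0.562, 0.7617]
tool_rot: [0.992, 0.127, 0.001, 0.012]
ft_force: [1.3, 0.7, 0.2]
grip_width: 0.0007
grip_force: 0.0
```

```bash
python3 - <<'E'
from h import *
o=robot.get_obs();print(np.round(o['q'],3),np.round(o['position'],3),np.round(o['tool_rot'],3),o['time'])
E
```

```text
[-1.51   0.418  0.218  0.006  2.482 -0.189] [ 0.147 -0.562  0.762] [0.992 0.127 0.001 0.012] 1.5167
```

Emit:
{"api": "move_arm", "payload": {
  "motion": "-1 0 -0.3 -0.3 0; -1 0 -0.6 -0.6 0; -1 0 -0.9 -0.9 0; -1 0 -0.9 -1 0; -1 0 -0.9 -1 0"
}}

```text
time: 1.93
position: [0.109, -0.4157, 0.8573]
tool_rot: [0.992, 0.127, -0.001, 0.028]
ft_force: [-0.1, 0.3, 0.5]
grip_width: 0.0003
grip_force: 0.0
```

```bash
python3 - <<'E'
from h import *
o=robot.get_obs();print(np.round(o['q'],3),np.round(o['position'],3),np.round(o['tool_rot'],3),o['time'])
E
```

```text
[-1.58   0.22   0.218  0.011  2.647 -0.253] [ 0.109 -0.416  0.857] [ 0.992  0.127 -0.001  0.028] 1.9333
```

Emit:
{"api": "move_arm", "payload": {
  "motion": "-1 0 -0.2 -0.2 0; -1 0 -0.4 -0.4 0; -1 0 -0.6 -0.6 0; -1 0 -0.8 -0.8 0; -1 0 -1 -1 0; -1 0 -1 -1 0"
}}

```text
time: 2.43
position: [0.1013, -0.3776, 0.8836]
tool_rot: [0.99, 0.127, -0.01, 0.061]
ft_force: [0.0, 0.7, 0.5]
grip_width: 0.0006
grip_force: 0.0
```

```bash
python3 - <<'E'
from h import *
o=robot.get_obs();print(np.round(o['q'],3),np.round(o['position'],3),np.round(o['tool_rot'],3),o['time'])
E
```

```text
[-1.596e+00  1.530e-01  2.190e-01 -2.000e-03  2.645e+00 -2.810e-01] [ 0.101 -0.378  0.884] [ 0.99   0.127 -0.01   0.061] 2.4333
```

Emit:
{"api": "move_arm", "payload": {
  "motion": "-1 0 0.2 0.3 0; -1 0 0.3 0.6 0; -1 0 0.3 0.9 0; -1 0 0.3 1 0; -1 0 0.3 1 0"
}}

```text
time: 2.85
position: [0.1158, -0.4595, 0.6924]
tool_rot: [0.99, 0.127, -0.01, 0.06]
ft_force: [-0.5, -0.9, 1.1]
grip_width: 0.0008
grip_force: 0.0
```

```bash
python3 - <<'E'
from h import *
o=robot.get_obs();print(np.round(o['q'],3),np.round(o['position'],3),np.round(o['tool_rot'],3),o['time'])
E
```

```text
[-1.557  0.063  0.908 -0.006  2.049 -0.244] [ 0.116 -0.459  0.692] [ 0.99   0.127 -0.01   0.06 ] 2.85
```

```bash
cat > kin.py <<'E'
import numpy as np
from scipy.spatial.transform import Rotation as R
from scipy.optimize import least_squares
LO=np.array([-3.08,-.75,.22,-1.43,0,-2.85]);HI=np.array([3.08,2.2,2.44,4.57,2.65,2.85])
def fk(q,p):
    d1,a1,a2,a3,d4,d6=p
    r=R.from_euler('z',q[0]);t=r.apply([a1,0,d1])
    r=r*R.from_euler('y',q[1]);t=t+r.apply([0,0,a2])
    r=r*R.from_euler('y',q[2]);t=t+r.apply([a3,0,d4])
    r=r*R.from_euler('z',q[3])*R.from_euler('y',q[4]);t=t+r.apply([0,0,d6])
    return t,r*R.from_euler('z',q[5])
DATA=[([-1.494,0.528,1.434,0,1.181,-0.178],[0.158,-0.604,0.23],[.992,.127,0,-.001]),
([-1.494,.372,1.123,0,1.629,-.178],[.158,-.608,.440],[.992,.127,0,.009]),
([-1.51,.418,.218,.006,2.482,-.189],[.147,-.562,.762],[.992,.127,.001,.012]),
([-1.58,.22,.218,.011,2.647,-.253],[.109,-.416,.857],[.992,.127,-.001,.028]),
([-1.596,.153,.219,-.002,2.645,-.281],[.101,-.378,.884],[.99,.127,-.01,.061]),
([-1.557,.063,.908,-.006,2.049,-.244],[.116,-.459,.692],[.99,.127,-.01,.06])]
E
python3 - <<'E'
from kin import *
f=lambda p:np.ravel([fk(q,p)[0]-t for q,t,_ in DATA])
for x0 in([.3,0,.4,0,.4,.3],):
    s=least_squares(f,x0);print(np.round(s.x,4),np.abs(s.fun).max())
p=s.x
print(np.linalg.svd(s.jac)[1])
for q,t,o in DATA:
    print(np.round((fk(q,p)[1].inv()*R.from_quat(o)).as_rotvec(),3))
E
```

```text
[ 0.3499 -0.0121  0.6152  0.1128  0.3905  0.3996] 0.11176712300292022
[4.72705221 3.37340254 1.11240837 0.99004535 0.23646091 0.03970986]
[0.    0.    1.571]
[-1.000e-03  0.000e+00  1.571e+00]
[-0.    -0.     1.571]
[0.00e+00 1.00e-03 1.57e+00]
[1.00e-03 1.00e-03 1.57e+00]
[ 1.00e-03 -1.00e-03  1.57e+00]
```

```bash
python3 - <<'E'
s=open('kin.py').read()
s=s.replace("d1,a1,a2,a3,d4,d6=p","d1,b,a2,a3,d4,d6,b5=p").replace("[a1,0,d1]","[0,b,d1]").replace("[0,0,d6])","[0,b5,d6])").replace("R.from_euler('z',q[5])","R.from_euler('z',q[5]+np.pi/2)")
open('kin.py','w').write(s)
E
python3 - <<'E'
from kin import *
f=lambda p:np.r_[np.ravel([fk(q,p)[0]-t for q,t,_ in DATA]),1e-3*(p[6]),1e-4*p[3]]
s=least_squares(f,[.3,.1,.4,0,.4,.3,0]);print(np.round(s.x,4),np.abs(s.fun).max(),np.linalg.svd(s.jac)[1])
np.save('p.npy',s.x)
E
```

```text
[0.2717 0.1029 0.5878 0.1145 0.3917 0.2946 0.0083] 0.0004896565763456984 [4.72166219 3.46408821 2.51072871 1.11198419 0.39876941 0.08162021
 0.00732497]
```

```bash
cat >> kin.py <<'E'
P=np.load('p.npy')
def solve(q0,t,r,w=1.):
    f=lambda q:np.r_[(lambda a,b:np.r_[a-t,w*(r.inv()*b).as_rotvec()])(*fk(q,P)),1e-4*(q-q0)]
    return least_squares(f,np.clip(q0,LO+1e-6,HI-1e-6),bounds=(LO,HI)).x
def tilt(r): z=r.apply([0,0,1]);return np.round([np.degrees(np.arccos(-z[2])),np.degrees(np.arctan2(z[1],z[0]))],1)
E
python3 - <<'E'
from kin import *
for w in(.3,.5,.8,1,1.5):
  for a,sh in((2,[0,-.18,-.2]),(3,[0,-.2,-.2])):
    q,t,o=DATA[a];r=R.from_quat(o);t=np.array(t)
    s=solve(np.array(q),t+r.apply(sh),r,w);x=fk(s,P)
    print(w,a,np.round(s,3),np.round(x[0],3),tilt(x[1]))
for d in DATA:print(tilt(R.from_quat(d[2])))
E
```

```text
0.3 2 [-1.646  0.125  0.22   0.082  2.65  -0.254] [ 0.096 -0.364  0.894] [  8.6 -79.3]
0.3 3 [-1.759 -0.107  0.249 -0.05   2.65  -0.488] [ 0.064 -0.223  0.951] [  20.  -104.7]
0.5 2 [-1.618  0.142  0.241  0.03   2.65  -0.274] [ 0.098 -0.372  0.881] [  6.3 -85.3]
0.5 3 [-1.79  -0.119  0.403  0.024  2.65  -0.45 ] [ 0.066 -0.23   0.911] [ 11.9 -99.4]
0.8 2 [-1.615  0.138  0.291  0.02   2.65  -0.281] [ 0.098 -0.371  0.869] [  3.6 -84.1]
0.8 3 [-1.787 -0.12   0.487  0.033  2.65  -0.44 ] [ 0.067 -0.233  0.888] [  7.2 -95.1]
1 2 [-1.614  0.137  0.305  0.017  2.65  -0.283] [ 0.098 -0.37   0.865] [  2.9 -83.1]
1 3 [-1.785 -0.12   0.51   0.035  2.65  -0.438] [ 0.068 -0.234  0.881] [  5.8 -93.1]
1.5 2 [-1.614  0.136  0.32   0.015  2.65  -0.284] [ 0.097 -0.37   0.861] [  2.1 -81.3]
1.5 3 [-1.784 -0.119  0.535  0.035  2.65  -0.436] [ 0.068 -0.235  0.874] [  4.4 -89.8]
[ 0.1 97.3]
[  1.  -82.7]
[  1.4 -77.9]
[  3.2 -84.7]
[  7.1 -92. ]
[  7.  -92.2]
```

```bash
cat >> h.py <<'E'
def W(n):
    z=np.load(f'pics/{n}.npz');return z['i'],cloud(z['d'],{k:z[k] for k in('mtx','D','position','attitude')})
def rect(M):
    (c,(a,b),t)=cv2.minAreaRect(M[:,:2].astype(np.float32)*1000);return np.round(c,1),np.round((a,b),1),round(t,1)
E
python3 - <<'E'
from h import *
for n in('top','scene'):
    i,P=W(n);hsv=cv2.cvtColor(i,cv2.COLOR_RGB2HSV);x,y,z=P[...,0],P[...,1],P[...,2]
    hop=(x>.36)&(x<.95)&(y>-.45)&(y<-.05)
    m=hop&(abs(z-.1725)<.006)&(x<.66);print(n,'cover/rails',rect(P[m]),m.sum(),P[m][:,2].mean())
    m=hop&(abs(z-.176)<.008)&(x>.65);
    print('rails far',rect(P[m]))
    m=hop&(z>.198)&(z<.225)&(y<-.16);print('chandle',rect(P[m]),P[m].mean(0).round(4),P[m][:,2].max())
    m=hop&(z>.23);print('lever',m.sum(),P[m].mean(0).round(3),P[m].max(0).round(3))
    m=hop&(z>.225)&(hsv[...,2]<70);print('ball',m.sum(),P[m].mean(0).round(4),P[m].max(0).round(4),P[m].min(0).round(4))
    st=(x>.35)&(x<.68)&(y>.1)&(y<.38)
    br=st&(hsv[...,0]<15)&(hsv[...,1]>120)&(z>.14)&(x>.43)
    print('bar',br.sum(),rect(P[br]),P[br].mean(0).round(4),P[br].min(0).round(4),P[br].max(0).round(4))
    c=P[br].mean(0);u,s,v=np.linalg.svd(P[br]-c,full_matrices=False);print('axes',v.round(3))
    m=st&(z>.02);print('stand all',rect(P[m]),P[m].max(0).round(3))
E
```

```text
top cover/rails (array([ 533.8, -219.8]), array([268.5, 295.9]), 3.8) 9188 0.1737486959596717
rails far (array([ 722.7, -214.7]), array([158.1, 280.9]), 3.4)
chandle (array([ 450.1, -231.1]), array([11.9, 99.5]), 3.7) [ 0.4502 -0.2312  0.213 ] 0.2202042558164954
lever 100 [ 0.493 -0.125  0.26 ] [ 0.504 -0.105  0.277]
ball 62 [ 0.4943 -0.1311  0.2693] [ 0.5042 -0.1215  0.2766] [ 0.4849 -0.1408  0.2615]
bar 641 (array([480.7, 241.6]), array([179.9,  25. ]), 85.4) [0.4804 0.241  0.1885] [0.4616 0.1526 0.1674] [0.4989 0.3318 0.2014]
axes [[-0.08  -0.997  0.001]
 [-0.644  0.052  0.763]
 [ 0.761 -0.061  0.646]]
stand all (array([514.3, 255.7]), array([253.1, 328.3]), 89.1) [0.68  0.38  0.206]
scene cover/rails (array([ 534. , -216.1]), array([267.7, 306.1]), 3.7) 6802 0.17213221581368343
rails far (array([ 724.2, -214.2]), array([161.1, 281.8]), 3.3)
chandle (array([ 456.3, -231.4]), array([ 18.1, 100.1]), 3.9) [ 0.457  -0.2306  0.21  ] 0.2172916595118386
lever 96 [ 0.5   -0.122  0.255] [ 0.508 -0.105  0.275]
ball 20 [ 0.5036 -0.1278  0.268 ] [ 0.5083 -0.1232  0.2726] [ 0.4988 -0.1338  0.2613]
bar 791 (array([484.5, 240.8]), array([174.5,  27.5]), 85.1) [0.4871 0.2433 0.1844] [0.4705 0.1532 0.1654] [0.5028 0.3275 0.2012]
axes [[ 0.08   0.997  0.004]
 [ 0.52  -0.038 -0.853]
 [-0.851  0.071 -0.521]]
stand all (array([514.8, 253.5]), array([252.3, 329.4]), 89.9) [0.68  0.379 0.204]
```

Emit:
{"api": "move_arm", "payload": {
  "motion": "-1 0 0 0 0.04; -1 0.2 0 0 0.08; -1 0.4 0 0 0.12; -1 0.6 0 0 0.16; -1 0.8 0 0 0.2; -1 1 0 0 0.24; -1 1 0 0 0.28; -1 1 0 0 0.32; -1 1 0 0 0.36; -1 1 0 0 0.4; -1 1 0 0 0.42; -1 1 0 0 0.42"
}}

```text
time: 3.85
position: [0.3099, -0.4094, 0.6872]
tool_rot: [0.859, -0.509, 0.028, 0.054]
ft_force: [-0.0, -0.5, 0.3]
grip_width: 0.0008
grip_force: 0.0
```

```bash
cat > st.py <<'E'
from h import *; from kin import *
o=robot.get_obs();r=R.from_quat(o['tool_rot'])
print('q',np.round(o['q'],3),'p',np.round(o['position'],3),'quat',np.round(o['tool_rot'],4),'t',round(o['time'],2))
t,a=fk(o['q'],np.load('p.npy'));print('fk err mm',np.round((t-o['position'])*1000,1),'tilt',tilt(r),'yaxis',np.round(r.apply([0,1,0]),3),'F',np.round(o['ft_force'],1),'w',round(o['grip_width'],4),round(o['grip_force'],1))
E
python3 st.py
```

```text
q [-1.105  0.146  0.826 -0.068  2.063  1.499] p [ 0.31  -0.409  0.687] quat [ 0.8589 -0.5086  0.0284  0.0537] t 3.85
fk err mm [ 0.4 -0.1 -0.6] tilt [  7.  -92.8] yaxis [-0.877 -0.477  0.063] F [-0.  -0.5  0.3] w 0.0008 0.0
```

```bash
cat > go.py <<'E'
# usage: go.py yaw(deg az of tool y or 'k') x y z [x y z ...]  -> normalised shifts from current pose, chained
import sys
from h import *; from kin import *
exec(open('st.py').read().split('\n',1)[1])
ya=r.apply([0,1,0]);cur=np.degrees(np.arctan2(ya[1],ya[0]))
if sys.argv[1]!='k':
    # find turn about tool z giving y-axis horizontal azimuth wanted
    a=np.linspace(-1,1,2001);yy=[(r*R.from_euler('z',x*np.pi)).apply([0,1,0]) for x in a]
    e=[abs((np.degrees(np.arctan2(v[1],v[0]))-float(sys.argv[1])+180)%360-180) for v in yy]
    print('turn',a[int(np.argmin(e))],'az now',round(cur,1))
v=np.array(sys.argv[2:],float).reshape(-1,3);p0=o['position']
for t in v: print(t,'shift',np.round(r.inv().apply(t-p0)/.2,3),'rows',round(np.linalg.norm(t-p0)/.0417,1))
E
python3 go.py -4.6 .5 -.183 .487 .5 -.183 .33
```

```text
q [-1.105  0.146  0.826 -0.068  2.063  1.499] p [ 0.31  -0.409  0.687] quat [ 0.8589 -0.5086  0.0284  0.0537] t 3.85
fk err mm [ 0.4 -0.1 -0.6] tilt [  7.  -92.8] yaxis [-0.877 -0.477  0.063] F [-0.  -0.5  0.3] w 0.0008 0.0
turn -0.815 az now -151.5
[ 0.5   -0.183  0.487] shift [-0.632 -1.436  0.851] rows 8.6
[ 0.5   -0.183  0.33 ] shift [-0.713 -1.486  1.63 ] rows 11.1
```

Emit:
{"api": "move_arm", "payload": {
  "motion": "-1 -0.05 -0.1 0.05 -0.039; -1 -0.1 -0.2 0.1 -0.078; -1 -0.15 -0.3 0.15 -0.117; -1 -0.2 -0.4 0.2 -0.156; -1 -0.25 -0.5 0.25 -0.195; -1 -0.3 -0.6 0.3 -0.234; -1 -0.35 -0.7 0.4 -0.273; -1 -0.4 -0.8 0.5 -0.312; -1 -0.45 -0.9 0.6 -0.351; -1 -0.5 -1 0.7 -0.39; -1 -0.5 -1 0.8 -0.43; -1 -0.5 -1 0.85 -0.46"
}}

```text
time: 4.85
position: [0.4351, -0.2451, 0.4922]
tool_rot: [0.979, 0.193, -0.017, 0.058]
ft_force: [-0.2, -0.6, 0.3]
grip_width: 0.0004
grip_force: 0.0
```

```bash
python3 go.py -4.6 .5 -.183 .35 .5 -.183 .243
```

```text
q [-0.677  0.121  1.34  -0.1    1.614  0.498] p [ 0.435 -0.245  0.492] quat [ 0.9794  0.1928 -0.0166  0.0577] t 4.85
fk err mm [ 0.2  0.3 -1.1] tilt [  6.9 -94.9] yaxis [ 0.38  -0.919  0.107] F [-0.2 -0.6  0.3] w 0.0004 0.0
turn -0.351 az now -67.6
[ 0.5   -0.183  0.35 ] shift [ 0.456 -0.238  0.666] rows 4.0
[ 0.5   -0.183  0.243] shift [ 0.485 -0.295  1.197] rows 6.4
```

Emit:
{"api": "move_arm", "payload": {
  "motion": "-1 0.1 -0.05 0.1 -0.039; -1 0.2 -0.1 0.2 -0.078; -1 0.3 -0.15 0.3 -0.117; -1 0.4 -0.2 0.4 -0.156; -1 0.456 -0.238 0.5 -0.195; -1 0.456 -0.238 0.6 -0.234; -1 0.456 -0.238 0.666 -0.273; -1 0.456 -0.238 0.666 -0.312; -1 0.456 -0.238 0.666 -0.351; -1 0.456 -0.238 0.666 -0.351"
}}

```text
time: 5.68
position: [0.5012, -0.1856, 0.3525]
tool_rot: [0.735, 0.675, -0.045, 0.042]
ft_force: [0.4, -1.5, -0.2]
grip_width: 0.0005
grip_force: 0.0
```

```bash
python3 go.py -4.6 .5 -.183 .243 .49 -.06 .243 .489 -.045 .243
```

```text
q [-0.501  0.266  1.517 -0.116  1.309 -0.388] p [ 0.501 -0.186  0.353] quat [ 0.7353  0.675  -0.0445  0.0425] t 5.68
fk err mm [-0.2  0.6 -1.2] tilt [  7.1 -93.8] yaxis [ 0.996 -0.085  0.002] F [ 0.4 -1.5 -0.2] w 0.0005 0.0
turn -0.0020000000000000018 az now -4.9
[ 0.5   -0.183  0.243] shift [ 0.08  -0.008  0.542] rows 2.6
[ 0.49  -0.06   0.243] shift [ 0.684 -0.111  0.467] rows 4.0
[ 0.489 -0.045  0.243] shift [ 0.757 -0.122  0.458] rows 4.3
```

Emit:
{"api": "move_arm", "payload": {
  "motion": "-1 0.03 0 0.2 0; -1 0.06 0 0.4 0; -1 0.08 -0.01 0.54 0; -1 0.08 -0.01 0.54 0; -1 0.2 -0.03 0.53 0; -1 0.3 -0.05 0.51 0; -1 0.4 -0.07 0.5 0; -1 0.5 -0.08 0.49 0; -1 0.6 -0.1 0.48 0; -1 0.66 -0.11 0.47 0; -1 0.7 -0.12 0.465 0; -1 0.7 -0.12 0.465 0"
}}

```text
time: 6.68
position: [0.4909, -0.0596, 0.2472]
tool_rot: [0.735, 0.675, -0.045, 0.049]
ft_force: [-1.5, -7.3, 2.9]
grip_width: 0.0004
grip_force: 4.2
```

```bash
python3 st.py
```

```text
q [-0.268  0.33   1.743 -0.15   1.039 -0.109] p [ 0.491 -0.06   0.247] quat [ 0.7349  0.6748 -0.0455  0.049 ] t 6.68
fk err mm [-0.8  0.6 -1.3] tilt [  7.7 -90.3] yaxis [ 0.996 -0.084  0.011] F [-1.5 -7.3  2.9] w 0.0004 4.2
```

Emit:
{"api": "move_arm", "payload": {
  "motion": "-1 0.03 0 0 0; -1 0.05 0 0 0; -1 0.05 0 0 0; -1 -0.05 0 -0.1 0; -1 -0.1 0 -0.3 0; -1 -0.2 -0.1 -0.4 0; -1 -0.4 -0.2 -0.4 0; -1 -0.6 -0.3 -0.4 0; -1 -0.8 -0.4 -0.4 0; -1 -0.9 -0.42 -0.4 0; -1 -0.9 -0.42 -0.4 0"
}}

```text
time: 7.6
position: [0.3894, -0.2228, 0.3486]
tool_rot: [0.738, 0.671, -0.045, 0.047]
ft_force: [-0.5, -0.0, -0.7]
grip_width: 0.0005
grip_force: 0.0
```

```bash
python3 - <<'E'
from h import *
i,d,m=snap('top');P=cloud(d,m);x,y,z=P[...,0],P[...,1],P[...,2]
cv2.imwrite('pics/top1.png',cv2.resize(i[120:320,290:480],None,fx=3,fy=3)[...,::-1])
E
python3 go.py -4.6 .405 -.233 .26 .405 -.233 .2  .63 -.22 .2
```

```text
q [-0.698  0.119  1.723 -0.105  1.22  -0.571] p [ 0.39  -0.22   0.348] quat [ 0.7383  0.6714 -0.0436  0.0463] t 7.65
fk err mm [-0.2  0.6 -1.1] tilt [  7.3 -91. ] yaxis [ 0.996 -0.094  0.01 ] F [0.4 0.  0.3] w 0.0008 0.0
turn -0.0040000000000000036 az now -5.4
[ 0.405 -0.233  0.26 ] shift [0.001 0.076 0.444] rows 2.2
[ 0.405 -0.233  0.2  ] shift [0.038 0.074 0.741] rows 3.6
[ 0.63 -0.22  0.2 ] shift [0.209 1.187 0.73 ] rows 6.8
```

View pics/top1.png

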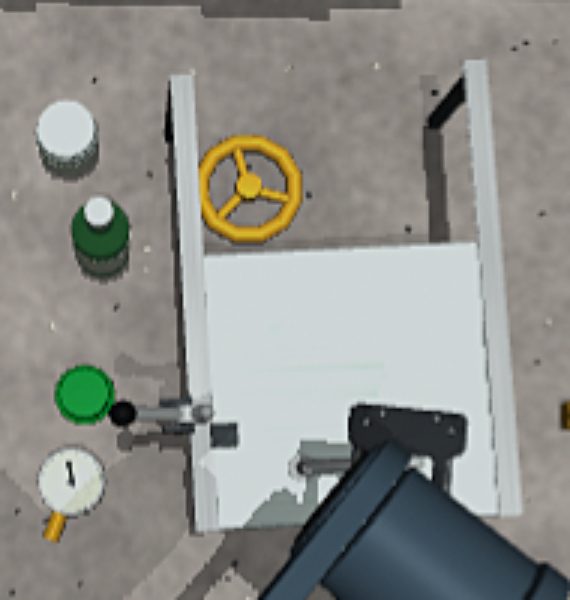

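The crop shows the lever leaning outwards, with the ball at about (122,413) in the crop. The cover's stop block at (225,434) is clear of the nose. Next I'll push the cover.

Emit:
{"api": "move_arm", "payload": {
  "motion": "-1 0 0.07 0.2 0; -1 0.01 0.07 0.4 0; -1 0.03 0.07 0.6 0; -1 0.04 0.07 0.74 0; -1 0.04 0.07 0.74 0; -1 0.06 0.2 0.74 0; -1 0.08 0.33 0.74 0; -1 0.1 0.46 0.735 0; -1 0.12 0.59 0.735 0; -1 0.14 0.72 0.73 0; -1 0.16 0.85 0.73 0; -1 0.17 0.98 0.73 0"
}}

```text
time: 8.65
position: [0.5877, -0.2166, 0.1999]
tool_rot: [0.736, 0.674, -0.044, 0.042]
ft_force: [-3.5, 3.0, 0.1]
grip_width: 0.0005
grip_force: 1.9
```

```bash
python3 go.py -4.6 .63 -.22 .2
```

```text
q [-0.477  0.554  1.486 -0.129  1.055 -0.329] p [ 0.588 -0.217  0.2  ] quat [ 0.7359  0.6744 -0.0443  0.0423] t 8.65
fk err mm [-0.6  0.8 -1.1] tilt [  7.  -93.8] yaxis [ 0.996 -0.087  0.002] F [-3.5  3.   0.1] w 0.0005 1.9
turn -0.0020000000000000018 az now -5.0
[ 0.63 -0.22  0.2 ] shift [ 0.001  0.212 -0.   ] rows 1.0
```

Emit:
{"api": "move_arm", "payload": {
  "motion": "-1 0 0.08 0 0; -1 0 0.15 0 0; -1 0 0.19 0 0; -1 0 0.2 0 0; -1 0 0.2 0 0"
}}

```text
time: 9.07
position: [0.6257, -0.2209, 0.2003]
tool_rot: [0.736, 0.674, -0.045, 0.042]
ft_force: [-7.2, 2.5, 2.9]
grip_width: 0.0005
grip_force: 3.1
```

```bash
python3 st.py
```

```text
q [-0.455  0.603  1.384 -0.128  1.112 -0.314] p [ 0.626 -0.221  0.2  ] quat [ 0.7358  0.6744 -0.0454  0.0419] t 9.07
fk err mm [-0.5  0.7 -1.2] tilt [  7.1 -94.8] yaxis [ 0.996 -0.087  0.   ] F [-7.2  2.5  2.9] w 0.0005 3.1
```

Emit:
{"api": "move_arm", "payload": {
  "motion": "-1 0 0.03 0 0; -1 0 0.05 0 0; -1 0 0.05 0 0"
}}

```text
time: 9.32
position: [0.6261, -0.2208, 0.2002]
tool_rot: [0.736, 0.675, -0.053, 0.033]
ft_force: [-26.3, 4.0, 15.7]
grip_width: 0.0004
grip_force: 13.0
```

Emit:
{"api": "move_arm", "payload": {
  "motion": "-1 0 -0.1 0 0; -1 0 -0.2 -0.2 0; -1 0 -0.2 -0.4 0; -1 0.1 -0.3 -0.6 0; -1 0.3 -0.4 -0.8 0; -1 0.5 -0.5 -1 0; -1 0.7 -0.5 -1 0; -1 0.9 -0.5 -1 0; -1 1 -0.5 -1 0; -1 1 -0.5 -1 0"
}}

```text
time: 10.15
position: [0.556, 0.0138, 0.3747]
tool_rot: [0.735, 0.676, -0.041, 0.045]
ft_force: [0.1, 0.3, 0.1]
grip_width: 0.0007
grip_force: 0.0
```

```bash
python3 go.py -4.6 .4 .17 .55 .378 .172 .69; python3 - <<'E'
from h import *
i,d,m=snap('top');P=cloud(d,m);x,y,z=P[...,0],P[...,1],P[...,2]
m=(x>.55)&(x<.75)&(y>-.35)&(y<-.12)&(z>.198)&(z<.225);print('chandle',m.sum(),rect(P[m]),P[m].mean(0).round(4))
m=(x>.5)&(x<.9)&(y>-.33)&(y<-.12)&(abs(z-.172)<.004);print('cover',rect(P[m]))
E
```

```text
q [-0.111  0.3    1.406 -0.122  1.422 -0.01 ] p [0.556 0.014 0.375] quat [ 0.7345  0.6758 -0.0408  0.0453] t 10.15
fk err mm [-0.2  0.5 -1.2] tilt [  7.  -89.4] yaxis [ 0.997 -0.082  0.011] F [0.1 0.3 0.1] w 0.0007 0.0
turn -0.0010000000000000009 az now -4.7
[0.4  0.17 0.55] shift [ 0.601 -0.832 -0.966] rows 6.8
[0.378 0.172 0.69 ] shift [ 0.517 -0.934 -1.662] rows 9.5
chandle 191 (array([ 640. , -219.5]), array([ 13. , 102.1]), 4.1) [ 0.639  -0.218   0.2128]
cover (array([ 711.4, -225.4]), array([249.7, 210.9]), 0.4)
```

Emit:
{"api": "move_arm", "payload": {
  "motion": "-1 0.1 -0.1 -0.2 0; -1 0.2 -0.2 -0.4 0; -1 0.3 -0.3 -0.55 0; -1 0.4 -0.4 -0.7 0; -1 0.5 -0.5 -0.85 0; -1 0.55 -0.55 -1 0; -1 0.6 -0.6 -1 0"
}}

```text
time: 10.78
position: [0.4484, 0.1628, 0.5625]
tool_rot: [0.736, 0.674, -0.038, 0.049]
ft_force: [0.2, -0.3, 1.2]
grip_width: 0.0003
grip_force: 0.0
```

Emit:
{"api": "move_arm", "payload": {
  "motion": "-1 0 -0.05 -0.2 0; -1 0 -0.1 -0.4 0; -1 0 -0.15 -0.6 0; -1 0 -0.2 -0.8 0; -1 0 -0.25 -1 0; -1 0 -0.4 -1 0; -1 0 -0.6 -1 0; -1 0 -0.8 -1 0; -1 0 -1 -1 0"
}}

```text
time: 11.53
position: [0.2483, 0.2034, 0.7522]
tool_rot: [0.737, 0.673, -0.043, 0.045]
ft_force: [0.2, 2.3, -0.2]
grip_width: 0.0003
grip_force: 0.0
```

```bash
python3 st.py
```

```text
q [ 0.441 -0.06   0.873 -0.162  2.378  0.418] p [0.248 0.203 0.752] quat [ 0.737   0.673  -0.0431  0.0451] t 11.53
fk err mm [ 1.1  0.9 -1.1] tilt [  7.2 -91.3] yaxis [ 0.996 -0.09   0.008] F [ 0.2  2.3 -0.2] w 0.0003 0.0
```

Emit:
{"api": "move_arm", "payload": {
  "motion": "-1 -0.1 0.2 -0.1 0; -1 -0.2 0.4 -0.3 0; -1 -0.2 0.4 -0.5 0; -1 -0.2 0.4 -0.7 0; -1 -0.2 0.4 -0.9 0; -1 -0.2 0.3 -1 0; -1 -0.2 0.1 -1 0; -1 -0.2 -0.2 -1 0"
}}

```text
time: 12.2
position: [0.2675, 0.1732, 0.8533]
tool_rot: [0.736, 0.674, -0.036, 0.051]
ft_force: [1.0, 0.9, 0.2]
grip_width: 0.0005
grip_force: 0.0
```

```bash
python3 st.py
```

```text
q [ 0.338  0.046  0.461 -0.259  2.646  0.199] p [0.268 0.173 0.853] quat [ 0.7363  0.6738 -0.0357  0.0511] t 12.2
fk err mm [ 2.1  1.  -1. ] tilt [  7.2 -82.5] yaxis [ 0.996 -0.087  0.027] F [1.  0.9 0.2] w 0.0005 0.0
```

Emit:
{"api": "move_arm", "payload": {
  "motion": "-1 0 -0.2 -0.2 0; -1 0 -0.4 -0.4 0; -1 0 -0.6 -0.6 0"
}}

```text
time: 12.45
position: [0.1937, 0.1804, 0.8598]
tool_rot: [0.735, 0.675, -0.02, 0.06]
ft_force: [-0.2, 0.4, 0.7]
grip_width: 0.0007
grip_force: 0.0
```

```bash
python3 st.py
```

```text
q [ 0.467 -0.047  0.532 -0.267  2.647  0.317] p [0.194 0.18  0.86 ] quat [ 0.735   0.6751 -0.0196  0.0597] t 12.45
fk err mm [ 2.   1.2 -1. ] tilt [  7.2 -65.6] yaxis [ 0.995 -0.081  0.061] F [-0.2  0.4  0.7] w 0.0007 0.0
```

Emit:
{"api": "move_arm", "payload": {
  "motion": "-1 0 -1 -1 0; -1 0 -1 -1 0; -1 0 -1 -1 0"
}}

```text
time: 12.7
position: [0.122, 0.1918, 0.8571]
tool_rot: [0.734, 0.676, -0.007, 0.064]
ft_force: [0.5, -0.1, -0.1]
grip_width: 0.0006
grip_force: 0.0
```

```bash
python3 st.py
```

```text
q [ 0.678 -0.113  0.597 -0.274  2.647  0.52 ] p [0.122 0.192 0.857] quat [ 0.7345  0.6756 -0.0066  0.064 ] t 12.7
fk err mm [ 1.7  1.6 -1. ] tilt [  7.4 -53.3] yaxis [ 0.993 -0.079  0.085] F [ 0.5 -0.1 -0.1] w 0.0006 0.0
```

Emit:
{"api": "move_arm", "payload": {
  "motion": "-1 0 0.2 0 0; -1 0 0.4 0 0; -1 0 0.6 0 0; -1 -0.1 0.8 0 0; -1 -0.2 1 0 0; -1 -0.2 1 0 0"
}}

```text
time: 13.2
position: [0.3263, 0.1359, 0.8709]
tool_rot: [0.736, 0.674, -0.01, 0.063]
ft_force: [2.2, 1.4, -1.4]
grip_width: 0.0004
grip_force: 0.0
```

```bash
python3 st.py
```

```text
q [ 0.178  0.105  0.33  -0.249  2.643  0.044] p [0.326 0.136 0.871] quat [ 0.7362  0.6737 -0.0105  0.0631] t 13.2
fk err mm [ 2.   0.6 -0.9] tilt [  7.3 -57. ] yaxis [ 0.993 -0.084  0.079] F [ 2.2  1.4 -1.4] w 0.0004 0.0
```

Emit:
{"api": "move_arm", "payload": {
  "motion": "-1 0 0 -1 0; -1 0 0 -1 0; -1 0 0 -1 0; -1 0 0 -1 0; -1 0 0 -1 0; -1 0 0 -1 0"
}}

```text
time: 13.7
position: [0.3001, 0.1371, 0.8858]
tool_rot: [0.732, 0.676, 0.006, 0.077]
ft_force: [-0.3, 0.8, 0.3]
grip_width: 0.0006
grip_force: 0.0
```

```bash
python3 st.py
```

```text
q [ 0.203  0.069  0.321 -0.265  2.646  0.042] p [0.3   0.137 0.886] quat [0.7324 0.6765 0.0062 0.0767] t 13.7
fk err mm [ 2.   0.6 -0.8] tilt [  8.8 -42.7] yaxis [ 0.99  -0.073  0.121] F [-0.3  0.8  0.3] w 0.0006 0.0
```

Emit:
{"api": "move_arm", "payload": {
  "motion": "-1 0 0 -1 0"
}}

```text
time: 13.78
position: [0.2975, 0.1376, 0.8915]
tool_rot: [0.732, 0.676, 0.013, 0.085]
ft_force: [1.4, 0.8, -0.8]
grip_width: 0.0007
grip_force: 0.0
```

Emit:
{"api": "move_arm", "payload": {
  "motion": "-1 0 0 -1 0"
}}

```text
time: 13.87
position: [0.29, 0.138, 0.9006]
tool_rot: [0.731, 0.676, 0.024, 0.095]
ft_force: [0.2, 0.3, 0.3]
grip_width: 0.0003
grip_force: 0.0
```

Emit:
{"api": "move_arm", "payload": {
  "motion": "-1 0 0 -1 0"
}}

```text
time: 13.95
position: [0.2817, 0.1384, 0.9092]
tool_rot: [0.729, 0.675, 0.034, 0.105]
ft_force: [-0.7, -0.5, -0.7]
grip_width: 0.0004
grip_force: 0.0
```

```bash
python3 st.py
```

```text
q [ 0.243  0.052  0.259 -0.32   2.646  0.024] p [0.282 0.138 0.909] quat [0.7293 0.6752 0.0344 0.1047] t 13.95
fk err mm [ 2.3  0.7 -0.8] tilt [ 12.7 -29. ] yaxis [ 0.978 -0.066  0.199] F [-0.7 -0.5 -0.7] w 0.0004 0.0
```

Emit:
{"api": "move_arm", "payload": {
  "motion": "-1 0 0 -1 0; -1 0 0 -1 0"
}}

```text
time: 14.12
position: [0.2651, 0.139, 0.9198]
tool_rot: [0.727, 0.675, 0.048, 0.117]
ft_force: [-1.4, -1.2, 1.1]
grip_width: 0.0005
grip_force: 0.0
```

Emit:
{"api": "move_arm", "payload": {
  "motion": "-1 0 0 -1 0; -1 0 0 -1 0"
}}

```text
time: 14.28
position: [0.2501, 0.1403, 0.9277]
tool_rot: [0.726, 0.674, 0.057, 0.127]
ft_force: [-0.1, -0.6, 0.4]
grip_width: 0.0005
grip_force: 0.0
```

```bash
python3 st.py
```

```text
q [ 0.309  0.02   0.229 -0.387  2.647  0.019] p [0.25  0.14  0.928] quat [0.7255 0.6739 0.0573 0.127 ] t 14.28
fk err mm [ 2.7  0.9 -0.8] tilt [ 16.  -22.8] yaxis [ 0.963 -0.059  0.261] F [-0.1 -0.6  0.4] w 0.0005 0.0
```

Emit:
{"api": "move_arm", "payload": {
  "motion": "-1 0 0.3 -1 0"
}}

```text
time: 14.37
position: [0.2471, 0.1381, 0.9318]
tool_rot: [0.724, 0.674, 0.063, 0.131]
ft_force: [-0.1, 0.3, -0.9]
grip_width: 0.0009
grip_force: 0.0
```

Emit:
{"api": "move_arm", "payload": {
  "motion": "-1 0 0.3 -1 0"
}}

```text
time: 14.45
position: [0.2418, 0.1346, 0.9346]
tool_rot: [0.723, 0.674, 0.067, 0.134]
ft_force: [0.1, 0.3, -0.6]
grip_width: 0.0003
grip_force: 0.0
```

Emit:
{"api": "move_arm", "payload": {
  "motion": "-1 0 0.3 -1 0"
}}

```text
time: 14.53
position: [0.2351, 0.1307, 0.9377]
tool_rot: [0.723, 0.674, 0.071, 0.136]
ft_force: [0.4, -0.5, -0.4]
grip_width: 0.0004
grip_force: 0.0
```

Emit:
{"api": "move_arm", "payload": {
  "motion": "-1 0 0.4 -1 0"
}}

```text
time: 14.62
position: [0.2301, 0.1261, 0.9407]
tool_rot: [0.722, 0.674, 0.076, 0.138]
ft_force: [-0.2, -0.5, -0.2]
grip_width: 0.0004
grip_force: 0.0
```

```bash
python3 st.py
```

```text
q [ 0.272 -0.019  0.219 -0.371  2.646 -0.012] p [0.23  0.126 0.941] quat [0.7221 0.6736 0.0764 0.138 ] t 14.62
fk err mm [ 2.5  0.8 -0.6] tilt [ 18.2 -18. ] yaxis [ 0.952 -0.055  0.302] F [-0.2 -0.5 -0.2] w 0.0004 0.0
```

```bash
cat > sim.py <<'E'
from kin import *
def row(q,sh,w,n=1):
    for _ in range(n):
        t,r=fk(q,P);d=np.array(sh,float);d*=min(1,.0417/(np.linalg.norm(d)*.2))*.2
        q=solve(q,t+r.apply(d),r,w)
    return q
def tv(q): a=tilt(fk(q,P)[1]);return np.round(a[0]*np.array([np.cos(np.radians(a[1])),np.sin(np.radians(a[1]))]),1)
E
python3 - <<'E'
from sim import *
qa=np.array([.203,.069,.321,-.265,2.646,.042]);qb=np.array([.309,.02,.229,-.387,2.647,.019])
print('obs a',tv(qa),'->',[12.7*np.cos(np.radians(-29)),12.7*np.sin(np.radians(-29))],'b',tv(qb),'->',[17.3,-5.6])
for w in(.1,.2,.3,.5,1):
    a=row(qa,[0,0,-1],w,3);b=row(qb,[0,.3,-1],w,4)
    print(w,a.round(3),tv(a),b.round(3),tv(b))
E
```

```text
obs a [ 6.5 -5.9] -> [np.float64(11.107670280670325), np.float64(-6.157082177128481)] b [14.7 -6.2] -> [17.3, -5.6]
0.1 [ 0.25  -0.061  0.22  -0.201  2.425  0.109] [32.1  0. ] [ 0.763 -0.13   0.22  -0.682  2.167  0.13 ] [51.9  2. ]
0.2 [ 0.274 -0.006  0.22  -0.299  2.553  0.055] [22.  -3.8] [ 0.441 -0.102  0.22  -0.425  2.385  0.078] [37.3 -1.7]
0.3 [ 0.253  0.026  0.22  -0.314  2.633  0.028] [15.5 -5. ] [ 0.341 -0.063  0.22  -0.377  2.525  0.039] [26.8 -3.9]
0.5 [ 0.255  0.054  0.228 -0.335  2.65   0.016] [12.5 -6. ] [ 0.297 -0.029  0.22  -0.38   2.621  0.003] [19.3 -5.4]
1 [ 0.223  0.045  0.309 -0.286  2.65   0.039] [ 8.4 -6. ] [ 0.292 -0.005  0.22  -0.393  2.65  -0.009] [16.3 -6.1]
```

```bash
cat > srch.py <<'E'
from sim import *
import itertools
out={1:[],-1:[]}
for T in(25,40):
  S=np.pi-np.radians(T);C=[]
  for q2,q3 in itertools.product(np.arange(-.7,1.6,.23),[.225,.6,1.2,1.8,2.43]):
    q5=S-q2-q3
    C.append((q2,q3,q5))
  for q2,q5 in itertools.product(np.arange(-.7,1.6,.23),[.005,2.645]): C.append((q2,S-q2-q5,q5))
  for q2,q3,q5 in C:
    q=np.array([0,q2,q3,0,q5,0])
    if (q<LO).any() or (q>HI).any():continue
    t,_=fk(q,P)
    if t[2]<.3 or t[0]>.85 or t[0]<-.1:continue
    if not((q3<.23)|(q3>2.42)|(q5<.01)|(q5>2.64)):continue
    for a in range(0,360,45):
        sh=[0,np.cos(np.radians(a)),np.sin(np.radians(a))]
        n=row(q,sh,.55);g=tilt(fk(n,P)[1])[0]-T
        out[1 if g>0 else -1].append((T,round(g,2),np.round([q2,q3,q5],2),t.round(2),a))
for s in(1,-1):
    for T in(25,40):
        for l in sorted([x for x in out[s] if x[0]==T],key=lambda x:-s*x[1])[:9]:print(*l)
E
time python3 srch.py
```

```text
25 1.6 [0.45 0.22 2.03] [0.71 0.11 0.77] 315
25 1.5 [0.22 0.22 2.26] [0.52 0.11 0.88] 315
25 1.5 [0.45 0.22 2.03] [0.71 0.11 0.77] 0
25 1.5 [-0.47  0.53  2.64] [-0.    0.11  0.91] 270
25 1.2 [-0.01  0.22  2.49] [0.31 0.11 0.95] 315
25 1.2 [0.22 0.22 2.26] [0.52 0.11 0.88] 0
25 1.1 [-0.47  0.53  2.64] [-0.    0.11  0.91] 225
25 1.0 [-0.01  0.22  2.49] [0.31 0.11 0.95] 270
25 1.0 [0.22 0.22 2.26] [0.52 0.11 0.88] 270
40 1.7 [0.45 0.22 1.77] [0.78 0.11 0.81] 0
40 1.6 [0.22 0.22 2.  ] [0.59 0.11 0.92] 315
40 1.6 [-0.47  0.27  2.64] [-0.04  0.11  0.98] 270
40 1.5 [-0.01  0.22  2.23] [0.38 0.11 0.99] 315
40 1.5 [0.22 0.22 2.  ] [0.59 0.11 0.92] 0
40 1.5 [0.45 0.22 1.77] [0.78 0.11 0.81] 315
40 1.3 [-0.24  0.22  2.46] [0.16 0.11 1.01] 315
40 1.2 [-0.01  0.22  2.23] [0.38 0.11 0.99] 0
40 1.0 [-0.24  0.22  2.46] [0.16 0.11 1.01] 270
25 0.0 [-0.01  0.22  2.49] [0.31 0.11 0.95] 45
25 0.0 [-0.01  0.22  2.49] [0.31 0.11 0.95] 90
25 0.0 [-0.01  0.22  2.49] [0.31 0.11 0.95] 135
25 0.0 [-0.01  0.22  2.49] [0.31 0.11 0.95] 180
25 0.0 [0.22 0.22 2.26] [0.52 0.11 0.88] 90
25 0.0 [0.22 0.22 2.26] [0.52 0.11 0.88] 135
25 0.0 [0.22 0.22 2.26] [0.52 0.11 0.88] 180
25 0.0 [0.22 0.22 2.26] [0.52 0.11 0.88] 225
25 0.0 [0.45 0.22 2.03] [0.71 0.11 0.77] 90
40 -0.8 [-0.47  2.43  0.48] [0.24 0.11 0.32] 135
40 -0.7 [-0.7   2.43  0.71] [0.18 0.11 0.32] 180
40 -0.6 [-0.7   2.43  0.71] [0.18 0.11 0.32] 135
40 -0.5 [-0.7   2.43  0.71] [0.18 0.11 0.32] 90
40 -0.5 [-0.47  2.43  0.48] [0.24 0.11 0.32] 90
40 -0.5 [-0.47  2.43  0.48] [0.24 0.11 0.32] 180
40 -0.1 [-0.7   2.43  0.71] [0.18 0.11 0.32] 225
40 0.0 [-0.7   2.43  0.71] [0.18 0.11 0.32] 0
40 0.0 [-0.7   2.43  0.71] [0.18 0.11 0.32] 45
real	0m4.676s
user	0m5.245s
sys	0m0.114s
```

```bash
python3 go.py k .56 .25 .84; python3 - <<'E'
from sim import *
q=np.array([.272,-.019,.219,-.371,2.646,-.012]);r=fk(q,P)[1]
q=solve(q,np.array([.56,.25,.84]),r,.55);print(q.round(3),fk(q,P)[0].round(3),tv(q))
for k in range(9):
    q=row(q,[0,1,-.5],.55);print(q.round(3),fk(q,P)[0].round(3),tv(q))
E
```

```text
q [ 0.272 -0.019  0.219 -0.371  2.646 -0.012] p [0.23  0.126 0.941] quat [0.7221 0.6736 0.0764 0.138 ] t 14.62
fk err mm [ 2.5  0.8 -0.6] tilt [ 18.2 -18. ] yaxis [ 0.952 -0.055  0.302] F [-0.2 -0.5 -0.2] w 0.0004 0.0
[0.56 0.25 0.84] shift [0.787 1.384 0.908] rows 8.8
[ 0.322  0.351  0.22  -0.245  2.273  0.202] [0.545 0.241 0.812] [18.6 -5.2]
[ 0.297  0.352  0.22  -0.231  2.244  0.188] [0.558 0.232 0.814] [19.9 -4.8]
[ 0.274  0.353  0.22  -0.216  2.216  0.175] [0.571 0.223 0.816] [21.3 -4.5]
[ 0.252  0.352  0.22  -0.202  2.189  0.163] [0.583 0.215 0.819] [22.8 -4.1]
[ 0.231  0.351  0.22  -0.188  2.161  0.152] [0.594 0.206 0.823] [24.3 -3.7]
[ 0.211  0.349  0.22  -0.174  2.134  0.141] [0.603 0.199 0.827] [25.8 -3.3]
[ 0.192  0.347  0.22  -0.161  2.108  0.131] [0.612 0.191 0.832] [27.3 -3. ]
[ 0.174  0.343  0.22  -0.147  2.082  0.121] [0.62  0.184 0.837] [28.9 -2.7]
[ 0.157  0.339  0.22  -0.134  2.056  0.112] [0.628 0.176 0.843] [30.5 -2.3]
[ 0.14   0.335  0.22  -0.12   2.031  0.104] [0.634 0.17  0.85 ] [32.1 -2. ]
```

Emit:
{"api": "move_arm", "payload": {
  "motion": "-1 0.05 0.1 0.2 0; -1 0.15 0.25 0.35 0; -1 0.25 0.4 0.5 0; -1 0.35 0.55 0.65 0; -1 0.45 0.7 0.8 0; -1 0.55 0.85 0.9 0; -1 0.65 1 0.95 0; -1 0.75 1 0.95 0; -1 0.78 1 0.95 0"
}}

```text
time: 15.37
position: [0.4967, 0.2547, 0.8005]
tool_rot: [0.722, 0.675, 0.07, 0.135]
ft_force: [0.9, 1.0, -1.1]
grip_width: 0.0004
grip_force: 0.0
```

Emit:
{"api": "move_arm", "payload": {
  "motion": "-1 0 0.2 0 0; -1 0 0.35 0 0; -1 0 0.35 0 0"
}}

```text
time: 15.62
position: [0.551, 0.2406, 0.8027]
tool_rot: [0.722, 0.673, 0.077, 0.139]
ft_force: [1.1, 0.4, -0.9]
grip_width: 0.0007
grip_force: 0.0
```

```bash
python3 st.py
```

```text
q [ 0.319  0.366  0.224 -0.247  2.275  0.203] p [0.551 0.241 0.803] quat [0.7224 0.673  0.0771 0.1392] t 15.62
fk err mm [ 1.   0.8 -1.3] tilt [ 18.3 -18.1] yaxis [ 0.951 -0.056  0.305] F [ 1.1  0.4 -0.9] w 0.0007 0.0
```

Emit:
{"api": "move_arm", "payload": {
  "motion": "-1 0 1 -0.5 0"
}}

```text
time: 15.7
position: [0.5595, 0.2325, 0.8085]
tool_rot: [0.719, 0.674, 0.09, 0.144]
ft_force: [-0.6, -0.3, 1.5]
grip_width: 0.0007
grip_force: 0.0
```

Emit:
{"api": "move_arm", "payload": {
  "motion": "-1 0 1 -0.5 0"
}}

```text
time: 15.78
position: [0.5716, 0.2227, 0.8118]
tool_rot: [0.718, 0.672, 0.101, 0.151]
ft_force: [-0.7, -0.1, 0.3]
grip_width: 0.0006
grip_force: 0.0
```

Emit:
{"api": "move_arm", "payload": {
  "motion": "-1 0 1 -0.5 0"
}}

```text
time: 15.87
position: [0.5834, 0.2136, 0.814]
tool_rot: [0.716, 0.672, 0.111, 0.156]
ft_force: [0.1, 0.7, 0.2]
grip_width: 0.0007
grip_force: 0.0
```

```bash
python3 st.py
```

```text
q [ 0.251  0.361  0.219 -0.205  2.202  0.163] p [0.583 0.214 0.814] quat [0.7157 0.6716 0.1105 0.1564] t 15.87
fk err mm [ 0.6  0.6 -1.1] tilt [ 22.1 -11.6] yaxis [ 0.927 -0.049  0.372] F [0.1 0.7 0.2] w 0.0007 0.0
```

Emit:
{"api": "move_arm", "payload": {
  "motion": "-1 0 1 -0.5 0"
}}

```text
time: 15.95
position: [0.5945, 0.2051, 0.8161]
tool_rot: [0.714, 0.671, 0.12, 0.162]
ft_force: [-0.4, 0.7, -0.2]
grip_width: 0.0005
grip_force: 0.0
```

Emit:
{"api": "move_arm", "payload": {
  "motion": "-1 0 1 -0.5 0"
}}

```text
time: 16.03
position: [0.6049, 0.197, 0.8186]
tool_rot: [0.712, 0.67, 0.129, 0.168]
ft_force: [0.1, 0.6, 0.5]
grip_width: 0.0004
grip_force: 0.0
```

Emit:
{"api": "move_arm", "payload": {
  "motion": "-1 0 1 -0.5 0"
}}

```text
time: 16.12
position: [0.6144, 0.1892, 0.8215]
tool_rot: [0.709, 0.669, 0.139, 0.174]
ft_force: [-0.3, 1.0, 0.7]
grip_width: 0.0005
grip_force: 0.0
```

Emit:
{"api": "move_arm", "payload": {
  "motion": "-1 0 1 -0.5 0"
}}

```text
time: 16.2
position: [0.623, 0.1817, 0.8252]
tool_rot: [0.707, 0.668, 0.148, 0.18]
ft_force: [0.2, -0.1, -0.1]
grip_width: 0.0004
grip_force: 0.0
```

Emit:
{"api": "move_arm", "payload": {
  "motion": "-1 0 1 -0.5 0"
}}

```text
time: 16.28
position: [0.6307, 0.1745, 0.8294]
tool_rot: [0.704, 0.667, 0.158, 0.186]
ft_force: [0.1, 0.4, -0.7]
grip_width: 0.0007
grip_force: 0.0
```

```bash
python3 st.py
```

```text
q [ 0.156  0.357  0.219 -0.142  2.084  0.11 ] p [0.631 0.174 0.829] quat [0.7042 0.6668 0.1578 0.1857] t 16.28
fk err mm [-0.1  0.4 -1. ] tilt [28.2 -6.2] yaxis [ 0.881 -0.042  0.472] F [ 0.1  0.4 -0.7] w 0.0007 0.0
```

Emit:
{"api": "move_arm", "payload": {
  "motion": "1 0 1 -0.5 0"
}}

```text
time: 16.37
position: [0.6375, 0.1675, 0.8342]
tool_rot: [0.702, 0.665, 0.167, 0.192]
ft_force: [-0.2, 0.2, -1.4]
grip_width: 0.0028
grip_force: 0.0
```

```bash
cat > bar.py <<'E'
from h import *
from scipy.optimize import least_squares
def bar(P,i,az=-4.6,th=30,free=False):
    hsv=cv2.cvtColor(i,cv2.COLOR_RGB2HSV);x,y,z=P[...,0],P[...,1],P[...,2]
    m=(x>.43)&(x<.56)&(y>.12)&(y<.36)&(z>.15)&(hsv[...,0]<18)&(hsv[...,1]>100)
    m=cv2.erode(m.astype(np.uint8),np.ones((3,3)))>0;Q=P[m]
    u,s,v=np.linalg.svd(Q-Q.mean(0),full_matrices=False);a=np.degrees(np.arctan2(v[0][0],v[0][1])) if v[0][1]>0 else np.degrees(np.arctan2(-v[0][0],-v[0][1]))
    e=np.array([np.cos(np.radians(az)),np.sin(np.radians(az)),0]);n=np.array([-e[1],e[0],0])
    uz=np.c_[Q@e,Q[:,2]];l=Q@n
    def f(p):
        t=np.radians(p[2] if free else th);X=np.array([np.cos(t),np.sin(t)]);Z=np.array([-np.sin(t),np.cos(t)])
        d=uz-p[:2];q=np.abs(np.c_[d@X,d@Z])-[.007,.017]
        return np.where((q>0).any(1),np.hypot(*np.maximum(q,0).T),q.max(1))
    s=least_squares(f,[*(uz.mean(0)-[0,.01]),30],loss='soft_l1',f_scale=.002)
    lm=(np.percentile(l,.5)+np.percentile(l,99.5))/2
    g=e*s.x[0]+n*lm+[0,0,s.x[1]]
    print('n',m.sum(),'bar az of x',round(-a,2),'len',round(np.ptp(l),3),'grip',g.round(4),'th',s.x[2].round(1),'res mm',round(1000*np.abs(f(s.x)).mean(),2));return g
E
python3 - <<'E'
from bar import *
for n in('top','scene'):
    i,P=W(n)
    bar(P,i);bar(P,i,free=True)
    x,y,z=P[...,0],P[...,1],P[...,2];m=(x>.15)&(x<.43)&(y>.15)&(y<.4)&(z<.3);print('orange',P[m&(z>.05)].min(0).round(3),P[m&(z>.05)].max(0).round(3))
E
python3 go.py k .56 .23 .65 .46 .245 .45  .418 .248 .30 ; python3 -c "
from h import *
r=R.from_quat(robot.get_obs()['tool_rot']);print(r.apply([1,0,0]))"
```

```text
n 249 bar az of x -4.81 len 0.172 grip [0.4798 0.2408 0.1795] th 30.0 res mm 1.07
n 249 bar az of x -4.81 len 0.172 grip [0.4799 0.2408 0.1795] th 31.6 res mm 1.06
orange [0.198 0.256 0.083] [0.393 0.374 0.137]
n 649 bar az of x -4.72 len 0.171 grip [0.4792 0.2412 0.185 ] th 30.0 res mm 1.99
n 649 bar az of x -4.72 len 0.171 grip [0.4835 0.2408 0.1768] th 25.4 res mm 2.0
orange [0.167 0.185 0.05 ] [0.398 0.376 0.136]
q [ 0.14   0.354  0.219 -0.13   2.061  0.102] p [0.637 0.168 0.834] quat [0.7016 0.6655 0.1675 0.1921] t 16.37
fk err mm [-0.3  0.4 -1. ] tilt [29.5 -5.4] yaxis [ 0.869 -0.041  0.492] F [-0.2  0.2 -1.4] w 0.0028 0.0
[0.56 0.23 0.65] shift [ 0.308 -0.803  0.597] rows 5.0
[0.46  0.245 0.45 ] shift [ 0.375 -1.733  1.218] rows 10.3
[0.418 0.248 0.3  ] shift [ 0.393 -2.286  1.767] rows 14.0
[ 0.05822575  0.99808922 -0.02068004]
```

Emit:
{"api": "move_arm", "payload": {
  "motion": "1 0.06 -0.16 0.12 0.008; 1 0.12 -0.32 0.24 0.008; 1 0.18 -0.48 0.36 0.008; 1 0.24 -0.64 0.48 0.008; 1 0.3 -0.8 0.6 0.008; 1 0.3 -0.9 0.75 0.008; 1 0.3 -1 0.9 0.008; 1 0.3 -1 1 0.008"
}}

```text
time: 17.03
position: [0.5584, 0.2269, 0.5529]
tool_rot: [0.71, 0.659, 0.164, 0.186]
ft_force: [-0.2, 0.6, -2.1]
grip_width: 0.0523
grip_force: 0.0
```

```bash
python3 go.py k .417 .247 .29
```

```text
q [ 0.292  0.106  1.292 -0.193  1.279  0.379] p [0.558 0.227 0.553] quat [0.7101 0.6589 0.1644 0.186 ] t 17.03
fk err mm [-1.   0.2 -2.1] tilt [28.7 -5.7] yaxis [ 0.875 -0.063  0.481] F [-0.2  0.6 -2.1] w 0.0523 0.0
[0.417 0.247 0.29 ] shift [ 0.061 -1.256  0.809] rows 7.2
```

Emit:
{"api": "move_arm", "payload": {
  "motion": "1 0.01 -0.2 0.05 0; 1 0.02 -0.4 0.1 0; 1 0.03 -0.6 0.15 0; 1 0.04 -0.8 0.3 0; 1 0.06 -1 0.45 0; 1 0.06 -1 0.6 0; 1 0.06 -1 0.7 0; 1 0.06 -1 0.7 0"
}}

```text
time: 17.7
position: [0.458, 0.2443, 0.3353]
tool_rot: [0.711, 0.658, 0.165, 0.188]
ft_force: [-0.6, -0.2, 0.6]
grip_width: 0.0866
grip_force: 0.0
```

```bash
python3 go.py k .417 .247 .29; python3 - <<'E'
from bar import *
i,d,m=snap('wrist');P=cloud(d,m);cv2.imwrite('pics/w0.png',i[...,::-1])
bar(P,i);bar(P,i,free=True)
E
```

```text
q [ 0.413  0.134  1.848 -0.361  0.743  0.706] p [0.458 0.244 0.335] quat [0.7106 0.6576 0.1653 0.1879] t 17.7
fk err mm [-2.4 -0.7 -3.2] tilt [29.  -5.9] yaxis [ 0.872 -0.064  0.484] F [-0.6 -0.2  0.6] w 0.0866 0.0
[0.417 0.247 0.29 ] shift [-0.    -0.289  0.099] rows 1.5
n 4637 bar az of x -4.81 len 0.174 grip [0.4826 0.2442 0.1776] th 30.0 res mm 0.51
n 4637 bar az of x -4.81 len 0.174 grip [0.4827 0.2442 0.1777] th 31.5 res mm 0.51
```

View pics/w0.png

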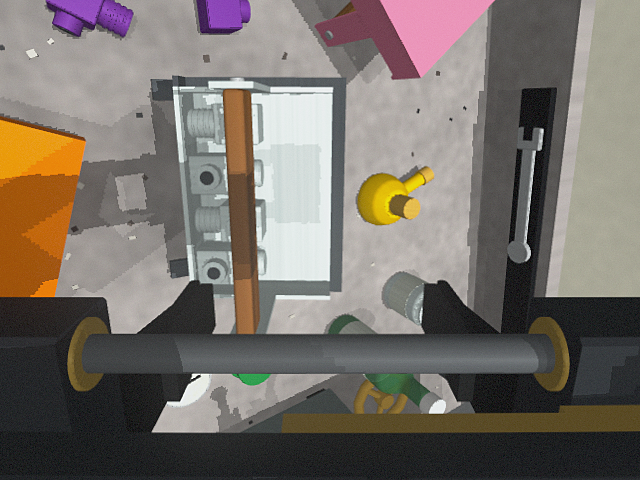

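```bash
python3 go.py -4.8 .430 .2475 .273 .488 .2415 .168; python3 -c "
from h import *
r=R.from_quat(robot.get_obs()['tool_rot']);print(r.apply([1,0,0]))"
```

```text
q [ 0.413  0.132  1.844 -0.361  0.745  0.706] p [0.459 0.245 0.338] quat [0.7104 0.657  0.1675 0.1888] t 17.75
fk err mm [-2.4 -0.7 -3.3] tilt [29.2 -5.7] yaxis [ 0.87  -0.065  0.488] F [ 0.1 -0.2  0.4] w 0.0868 0.0
turn 0.0020000000000000018 az now -4.3
[0.43   0.2475 0.273 ] shift [ 0.004 -0.288  0.213] rows 1.7
[0.488  0.2415 0.168 ] shift [ 0.003 -0.29   0.813] rows 4.1
[ 0.08067331  0.99668931 -0.01011168]
```

Emit:
{"api": "move_arm", "payload": {
  "motion": "0.6 0 -0.15 0.1 0; 0.6 0 -0.29 0.2 0; 0.6 0 -0.29 0.3 0; 0.6 0 -0.29 0.45 0; 0.6 0 -0.29 0.6 0; 0.6 0 -0.29 0.75 0; 0.6 0 -0.29 0.81 0; 0.6 0 -0.29 0.81 0; 0.6 0 -0.29 0.81 0"
}}

```text
time: 18.5
position: [0.4903, 0.2419, 0.1717]
tool_rot: [0.71, 0.656, 0.17, 0.19]
ft_force: [0.4, -0.1, 0.8]
grip_width: 0.0697
grip_force: 0.0
```

```bash
python3 go.py -4.8 .488 .2415 .168
```

```text
q [ 0.377  0.444  2.007 -0.808  0.316  1.185] p [0.49  0.242 0.172] quat [0.7102 0.6561 0.1703 0.1902] t 18.5
fk err mm [-5.1 -3.9 -4.3] tilt [29.6 -5.4] yaxis [ 0.867 -0.067  0.494] F [ 0.4 -0.1  0.8] w 0.0697 0.0
turn 0.0020000000000000018 az now -4.4
[0.488  0.2415 0.168 ] shift [-0.003 -0.019  0.01 ] rows 0.1
```

Emit:
{"api": "move_arm", "payload": {
  "motion": "0 0 -0.02 0.01 0; -0.3 0 -0.02 0.01 0; -1 0 -0.02 0.01 0; -1 0 -0.02 0.01 0; -1 0 -0.02 0.01 0; -1 0 -0.02 0.01 0; -1 0 -0.02 0.01 0; -1 0 -0.02 0.01 0; -1 0 -0.02 0.01 0; -1 0 -0.02 0.01 0; -1 0 -0.02 0.01 0; -1 0 -0.02 0.01 0",
  "newtons": 60
}}

```text
time: 19.5
position: [0.4863, 0.2419, 0.1668]
tool_rot: [0.71, 0.657, 0.169, 0.19]
ft_force: [0.5, -1.1, 0.3]
grip_width: 0.0134
grip_force: 59.9
```

```bash
python3 st.py; python3 - <<'E'
from sim import *
from h import robot
o=robot.get_obs();q=o['q'];r=R.from_quat(o['tool_rot']);p=o['position']
# candidate paths: lift, to ratchet place
for t in([.46,.242,.35],[.5,.2,.6],[.6,.15,.82],[.62,.1,.82],[.62,.05,.82]):
    q=solve(q,np.array(t),r,.55);print(t,q.round(2),fk(q,P)[0].round(3),tv(q))
for k in range(14):
    q=row(q,[0,1,-.4],.55);
    if k%3==1:print(q.round(2),fk(q,P)[0].round(3),tv(q))
E
```

```text
q [ 0.38   0.452  2.017 -0.843  0.306  1.223] p [0.486 0.242 0.167] quat [0.71   0.6567 0.1693 0.1895] t 19.5
fk err mm [-5.3 -4.2 -4.3] tilt [29.4 -5.4] yaxis [ 0.868 -0.066  0.492] F [ 0.5 -1.1  0.3] w 0.0134 59.9
[0.46, 0.242, 0.35] [ 0.4   0.11  1.82 -0.34  0.78  0.68] [0.46  0.242 0.35 ] [29.3 -2.8]
[0.5, 0.2, 0.6] [ 0.27 -0.01  1.3  -0.18  1.37  0.34] [0.5 0.2 0.6] [29.3 -2.8]
[0.6, 0.15, 0.82] [ 0.11  0.23  0.44 -0.11  1.96  0.12] [0.6  0.15 0.82] [29.3 -2.8]
[0.62, 0.1, 0.82] [ 0.01  0.24  0.43 -0.05  1.96  0.05] [0.62 0.1  0.82] [29.3 -2.8]
[0.62, 0.05, 0.82] [-0.1   0.23  0.46  0.    1.95 -0.02] [0.62 0.05 0.82] [29.3 -2.8]
[-0.11  0.33  0.22  0.01  2.05 -0.02] [0.652 0.044 0.852] [31.2 -2.7]
[-0.13  0.32  0.22  0.04  1.96 -0.03] [0.672 0.034 0.868] [36.3 -2.6]
[-0.15  0.31  0.22  0.07  1.88 -0.04] [0.684 0.025 0.891] [41.5 -2.5]
[-0.18  0.29  0.22  0.09  1.81 -0.05] [0.688 0.017 0.919] [46.8 -2.4]
[-0.2   0.27  0.22  0.13  1.75 -0.05] [0.684 0.01  0.951] [52.1 -2.4]
```

Emit:
{"api": "move_arm", "payload": {
  "motion": "-1 0 0 -0.03 0; -1 0 0 -0.08 0; -1 0 0 -0.15 0; -1 0 0.02 -0.25 0; -1 0 0.1 -0.37 0; -1 0 0.2 -0.5 0; -1 0 0.3 -0.65 0; -1 0 0.4 -0.8 0; -1 0 0.5 -0.93 0; -1 0 0.6 -1 0; -1 0 0.7 -1 0; -1 0 0.75 -1 0"
}}

```text
time: 20.5
position: [0.5186, 0.241, 0.4142]
tool_rot: [0.71, 0.657, 0.168, 0.189]
ft_force: [0.3, 0.3, -5.9]
grip_width: 0.0138
grip_force: 59.9
```

```bash
python3 go.py k .54 .17 .6 .62 .05 .80
```

```text
q [ 0.351  0.127  1.628 -0.266  0.936  0.539] p [0.519 0.241 0.414] quat [0.7104 0.6568 0.1683 0.1888] t 20.5
fk err mm [-1.8 -0.2 -2.7] tilt [29.3 -5.5] yaxis [ 0.87  -0.066  0.489] F [ 0.3  0.3 -5.9] w 0.0138 59.9
[0.54 0.17 0.6 ] shift [-0.354  0.571 -0.741] rows 4.8
[0.62 0.05 0.8 ] shift [-0.928  1.448 -1.39 ] rows 10.6
```

Emit:
{"api": "move_arm", "payload": {
  "motion": "-1 -0.04 0.06 -0.06 0; -1 -0.1 0.16 -0.16 0; -1 -0.17 0.27 -0.27 0; -1 -0.24 0.38 -0.38 0; -1 -0.31 0.49 -0.49 0; -1 -0.38 0.6 -0.6 0; -1 -0.45 0.71 -0.7 0; -1 -0.52 0.82 -0.8 0; -1 -0.59 0.93 -0.9 0; -1 -0.64 1 -0.98 0; -1 -0.65 1 -1 0"
}}

```text
time: 21.42
position: [0.5857, 0.1056, 0.6884]
tool_rot: [0.711, 0.656, 0.168, 0.19]
ft_force: [1.3, 0.0, -5.9]
grip_width: 0.014
grip_force: 60.0
```

```bash
python3 go.py k .62 .05 .81
```

```text
q [ 0.022  0.075  0.997 -0.061  1.559  0.088] p [0.586 0.106 0.688] quat [0.7112 0.6556 0.168  0.1902] t 21.42
fk err mm [-1.   0.3 -1. ] tilt [29.4 -5.9] yaxis [ 0.869 -0.068  0.491] F [ 1.3  0.  -5.9] w 0.014 60.0
[0.62 0.05 0.81] shift [-0.269  0.466 -0.432] rows 3.3
```

Emit:
{"api": "move_arm", "payload": {
  "motion": "-1 -0.06 0.1 -0.1 0; -1 -0.13 0.23 -0.22 0; -1 -0.2 0.35 -0.33 0; -1 -0.27 0.47 -0.43 0; -1 -0.27 0.55 -0.48 0"
}}

```text
time: 21.83
position: [0.6286, 0.0491, 0.8255]
tool_rot: [0.712, 0.656, 0.167, 0.189]
ft_force: [1.0, 0.2, -5.6]
grip_width: 0.0137
grip_force: 60.0
```

Emit:
{"api": "move_arm", "payload": {
  "motion": "-1 0 1 -0.4 0"
}}

```text
time: 21.92
position: [0.646, 0.0493, 0.8447]
tool_rot: [0.71, 0.657, 0.169, 0.188]
ft_force: [1.8, -0.3, -5.6]
grip_width: 0.0135
grip_force: 59.9
```

Emit:
{"api": "move_arm", "payload": {
  "motion": "-1 0 1 -0.4 0"
}}

```text
time: 22.0
position: [0.6608, 0.0448, 0.8392]
tool_rot: [0.709, 0.656, 0.174, 0.192]
ft_force: [6.6, -0.7, -11.5]
grip_width: 0.0134
grip_force: 60.0
```

Emit:
{"api": "move_arm", "payload": {
  "motion": "-1 0 1 -0.4 0"
}}

```text
time: 22.08
position: [0.6673, 0.041, 0.8448]
tool_rot: [0.706, 0.654, 0.185, 0.201]
ft_force: [-0.3, 0.4, -7.4]
grip_width: 0.0135
grip_force: 60.0
```

Emit:
{"api": "move_arm", "payload": {
  "motion": "-1 0 1 -0.4 0"
}}

```text
time: 22.17
position: [0.6718, 0.0378, 0.8524]
tool_rot: [0.702, 0.651, 0.196, 0.212]
ft_force: [-0.6, 0.7, -9.2]
grip_width: 0.0134
grip_force: 60.0
```

Emit:
{"api": "move_arm", "payload": {
  "motion": "-1 0 1 -0.4 0"
}}

```text
time: 22.25
position: [0.6759, 0.0345, 0.8604]
tool_rot: [0.698, 0.648, 0.207, 0.222]
ft_force: [1.0, -0.4, -9.0]
grip_width: 0.0136
grip_force: 60.0
```

Emit:
{"api": "move_arm", "payload": {
  "motion": "-1 0 1 -0.4 0"
}}

```text
time: 22.33
position: [0.6797, 0.0313, 0.8682]
tool_rot: [0.695, 0.646, 0.217, 0.231]
ft_force: [-0.0, 0.5, -8.1]
grip_width: 0.0135
grip_force: 60.0
```

```bash
python3 st.py
```

```text
q [-0.136  0.327  0.221  0.044  1.948 -0.033] p [0.68  0.031 0.868] quat [0.6947 0.6456 0.2171 0.2314] t 22.33
fk err mm [-1.7  0.3 -0.4] tilt [37.  -3.9] yaxis [ 0.796 -0.059  0.602] F [-0.   0.5 -8.1] w 0.0135 60.0
```

Emit:
{"api": "move_arm", "payload": {
  "motion": "-1 0 1 -0.4 0"
}}

```text
time: 22.42
position: [0.6831, 0.0281, 0.8756]
tool_rot: [0.691, 0.643, 0.227, 0.241]
ft_force: [-0.6, 0.4, -7.9]
grip_width: 0.0139
grip_force: 60.0
```

Emit:
{"api": "move_arm", "payload": {
  "motion": "-1 0 1 -0.4 0"
}}

```text
time: 22.5
position: [0.686, 0.0251, 0.8828]
tool_rot: [0.688, 0.64, 0.236, 0.249]
ft_force: [-0.0, -0.3, -7.7]
grip_width: 0.0133
grip_force: 60.0
```

Emit:
{"api": "move_arm", "payload": {
  "motion": "-1 0 1 -0.4 0"
}}

```text
time: 22.58
position: [0.6884, 0.0222, 0.8902]
tool_rot: [0.684, 0.637, 0.245, 0.257]
ft_force: [-0.1, -0.8, -7.6]
grip_width: 0.0136
grip_force: 60.0
```

Emit:
{"api": "move_arm", "payload": {
  "motion": "-1 0 1 -0.4 0"
}}

```text
time: 22.67
position: [0.6901, 0.0194, 0.8979]
tool_rot: [0.68, 0.634, 0.254, 0.266]
ft_force: [-0.2, 0.2, -7.6]
grip_width: 0.0136
grip_force: 60.0
```

Emit:
{"api": "move_arm", "payload": {
  "motion": "-1 0 1 -0.4 0"
}}

```text
time: 22.75
position: [0.6911, 0.0169, 0.906]
tool_rot: [0.677, 0.631, 0.263, 0.274]
ft_force: [0.2, 0.4, -7.7]
grip_width: 0.0135
grip_force: 60.0
```

Emit:
{"api": "move_arm", "payload": {
  "motion": "-1 0 1 -0.4 0"
}}

```text
time: 22.83
position: [0.6913, 0.0144, 0.9147]
tool_rot: [0.673, 0.627, 0.272, 0.282]
ft_force: [0.5, -0.1, -7.6]
grip_width: 0.0132
grip_force: 60.0
```

```bash
python3 st.py
```

```text
q [-0.18   0.297  0.219  0.094  1.823 -0.048] p [0.691 0.014 0.915] quat [0.6728 0.6275 0.2719 0.2822] t 22.83
fk err mm [-2.4  0.3 -0.5] tilt [46.1 -3.1] yaxis [ 0.691 -0.053  0.721] F [ 0.5 -0.1 -7.6] w 0.0132 60.0
```

Emit:
{"api": "move_arm", "payload": {
  "motion": "-1 0 1 -0.4 0"
}}

```text
time: 22.92
position: [0.6907, 0.0121, 0.9237]
tool_rot: [0.669, 0.624, 0.281, 0.29]
ft_force: [0.5, 1.0, -9.0]
grip_width: 0.0136
grip_force: 60.0
```

Emit:
{"api": "move_arm", "payload": {
  "motion": "-1 0 1 -0.4 0"
}}

```text
time: 23.0
position: [0.6893, 0.0099, 0.9333]
tool_rot: [0.665, 0.621, 0.289, 0.299]
ft_force: [-0.4, 0.1, -7.8]
grip_width: 0.0136
grip_force: 60.0
```

```bash
python3 - <<'E'
import kin
from kin import *
from h import robot
D=[(q,t) for q,t,_ in DATA]+[([.38,.452,2.017,-.843,.306,1.223],[.4863,.2419,.1668]),([.377,.444,2.007,-.808,.316,1.185],[.4903,.2419,.1717]),([.413,.134,1.848,-.361,.743,.706],[.458,.2443,.3353]),([.243,.052,.259,-.32,2.646,.024],[.2817,.1384,.9092]),([-.18,.297,.219,.094,1.823,-.048],[.6913,.0144,.9147])]
f=lambda p:np.ravel([fk(q,p)[0]-t for q,t in D])
s=least_squares(f,np.load('p.npy'));print(s.x.round(4),abs(s.fun).max());np.save('p.npy',s.x);kin.P=s.x
o=robot.get_obs();q=o['q'];p=o['position'];r=R.from_quat(o['tool_rot']);print(q.round(3),p.round(3),tilt(r))
for t in([.6,-.1,.75],[.55,-.18,.55],[.518,-.217,.4],[.518,-.217,.35]):
    q=solve(q,np.array(t),r,.55);print(t,q.round(2),(1000*(fk(q,s.x)[0]-t)).round(1))
for ph in range(20,181,20):
    rr=r*R.from_euler('z',ph,degrees=True);t=np.array([.518,-.217,.35 if ph<110 else .35-.04*(ph-110)/70])
    q=solve(q,t,rr,.55);x,a=fk(q,s.x)
    lip=x+a.apply([0,.065,.096]);cor=[x+a.apply([sx*.097,sy*.067,.098]) for sx in(-1,1) for sy in(-1,1)]
    print(ph,q.round(2),(1000*(x-t)).round(1),'lip',lip.round(3),'minz',min(c[2] for c in cor).round(3))
E
```

```text
[ 2.745e-01  1.113e-01  5.876e-01  1.143e-01  3.918e-01  2.974e-01
 -2.000e-04] 0.0005529210643886451
[-0.196  0.282  0.219  0.113  1.787 -0.053] [0.689 0.01  0.933] [49.1 -2.9]
[0.6, -0.1, 0.75] [-0.52 -0.05  1.13  0.37  1.28 -0.42] [0. 0. 0.]
[0.55, -0.18, 0.55] [-0.79 -0.07  1.65  0.66  0.97 -0.93] [0. 0. 0.]
[0.518, -0.217, 0.4] [-0.93  0.05  1.94  0.97  0.78 -1.46] [0. 0. 0.]
[0.518, -0.217, 0.35] [-0.93  0.13  2.03  1.13  0.7  -1.66] [ 0. -0.  0.]
20 [-0.93  0.13  2.03  1.13  0.7  -1.31] [-0.  0. -0.] lip [ 0.629 -0.246  0.333] minz 0.212
40 [-0.93  0.13  2.03  1.13  0.7  -0.96] [-0.  0. -0.] lip [ 0.62  -0.265  0.324] minz 0.199
60 [-0.93  0.13  2.03  1.13  0.7  -0.62] [-0. -0. -0.] lip [ 0.608 -0.278  0.311] minz 0.197
80 [-0.93  0.13  2.03  1.13  0.7  -0.27] [-0. -0. -0.] lip [ 0.594 -0.285  0.295] minz 0.206
100 [-0.93  0.13  2.03  1.13  0.7   0.08] [-0. -0. -0.] lip [ 0.579 -0.284  0.278] minz 0.204
120 [-0.93  0.14  2.03  1.15  0.69  0.41] [-0. -0. -0.] lip [ 0.566 -0.275  0.256] minz 0.191
140 [-0.93  0.16  2.05  1.19  0.68  0.7 ] [-0. -0. -0.] lip [ 0.555 -0.26   0.232] minz 0.183
160 [-0.93  0.19  2.07  1.24  0.66  0.99] [-0. -0. -0.] lip [ 0.549 -0.24   0.212] minz 0.186
180 [-0.93  0.21  2.08  1.28  0.65  1.28] [-0. -0. -0.] lip [ 0.548 -0.217  0.198] minz 0.194
```

```bash
python3 go.py k .60 -.08 .76 .515 -.167 .56  .515 -.167 .38
```

```text
q [-0.196  0.282  0.219  0.113  1.787 -0.053] p [0.689 0.01  0.933] quat [0.6647 0.6206 0.2895 0.2986] t 23.0
fk err mm [ 0.   0.1 -0.1] tilt [49.1 -2.9] yaxis [ 0.652 -0.051  0.756] F [-0.4  0.1 -7.8] w 0.0136 60.0
[ 0.6  -0.08  0.76] shift [-0.489 -0.923  0.246] rows 5.1
[ 0.515 -0.167  0.56 ] shift [-0.963 -1.935  0.596] rows 10.8
[ 0.515 -0.167  0.38 ] shift [-0.976 -2.615  1.184] rows 14.5
```

Emit:
{"api": "move_arm", "payload": {
  "motion": "-1 -0.04 -0.07 0.02 0; -1 -0.1 -0.18 0.05 0; -1 -0.17 -0.32 0.09 0; -1 -0.24 -0.46 0.13 0; -1 -0.31 -0.6 0.17 0; -1 -0.38 -0.74 0.21 0; -1 -0.45 -0.87 0.24 0; -1 -0.5 -0.96 0.27 0; -1 -0.52 -1 0.28 0"
}}

```text
time: 23.75
position: [0.592, -0.0871, 0.7386]
tool_rot: [0.667, 0.621, 0.286, 0.296]
ft_force: [-0.1, 0.7, -9.7]
grip_width: 0.0136
grip_force: 59.9
```

```bash
python3 go.py k  .515 -.167 .56  .515 -.167 .38
```

```text
q [-0.5   -0.07   1.174  0.347  1.259 -0.398] p [ 0.592 -0.087  0.739] quat [0.6672 0.6208 0.2858 0.2962] t 23.75
fk err mm [ 0.2 -0.  -0.3] tilt [48.6 -3.1] yaxis [ 0.659 -0.054  0.75 ] F [-0.1  0.7 -9.7] w 0.0136 59.9
[ 0.515 -0.167  0.56 ] shift [-0.436 -0.902  0.318] rows 5.0
[ 0.515 -0.167  0.38 ] shift [-0.449 -1.577  0.913] rows 9.0
```

Emit:
{"api": "move_arm", "payload": {
  "motion": "-1 -0.03 -0.07 0.02 0; -1 -0.08 -0.18 0.06 0; -1 -0.15 -0.32 0.12 0; -1 -0.22 -0.46 0.18 0; -1 -0.29 -0.6 0.24 0; -1 -0.36 -0.74 0.3 0; -1 -0.42 -0.86 0.36 0; -1 -0.45 -0.96 0.42 0; -1 -0.45 -1 0.47 0; -1 -0.45 -1 0.5 0"
}}

```text
time: 24.58
position: [0.5315, -0.1693, 0.5217]
tool_rot: [0.667, 0.621, 0.286, 0.297]
ft_force: [-0.6, -0.3, -8.1]
grip_width: 0.0136
grip_force: 59.9
```

```bash
cat > dump.py <<'E'
import sys
from h import *; from kin import *
exec(open('st.py').read().split('\n',1)[1])
H=np.array([.523,-.227,0]);Rh=R.from_euler('z',3.5,degrees=True)
p0=o['position']
# args: dphi hx hy z
for a in np.array(sys.argv[1:],float).reshape(-1,4):
    t=H+Rh.apply([a[1]/1000,a[2]/1000,a[3]]);rr=r*R.from_euler('z',a[0],degrees=True)
    c=[t+rr.apply([sx*.097,.067,.098]) for sx in(-1,1)]
    print('sh',(r.inv().apply(t-p0)/.2).round(3),'turn',round(a[0]/180,3),'lip corners hop mm',[(Rh.inv().apply(x-H)*1000).round() for x in c])
E
python3 dump.py 0 -4 60 .38 40 -4 60 .38 80 -4 60 .38
```

```text
q [-0.798 -0.093  1.735  0.688  0.93  -0.986] p [ 0.531 -0.169  0.522] quat [0.6668 0.6208 0.2863 0.2966] t 24.58
fk err mm [ 0.1  0.  -0.4] tilt [48.7 -3.1] yaxis [ 0.658 -0.053  0.751] F [-0.6 -0.3 -8.1] w 0.0136 59.9
sh [-0.005 -0.586  0.407] turn 0.0 lip corners hop mm [array([101., -51., 364.]), array([125., 142., 367.])]
sh [-0.005 -0.586  0.407] turn 0.222 lip corners hop mm [array([ 47., -64., 305.]), array([147.,  72., 401.])]
sh [-0.005 -0.586  0.407] turn 0.444 lip corners hop mm [array([  4., -23., 251.]), array([133.,  -7., 395.])]
```

Emit:
{"api": "move_arm", "payload": {
  "motion": "-1 0 -0.06 0.04 0.037; -1 0 -0.12 0.08 0.074; -1 0 -0.2 0.14 0.111; -1 0 -0.28 0.19 0.148; -1 0 -0.36 0.25 0.185; -1 0 -0.43 0.3 0.222; -1 0 -0.5 0.35 0.259; -1 0 -0.55 0.38 0.296; -1 0 -0.58 0.4 0.333; -1 0 -0.585 0.407 0.37; -1 0 -0.585 0.407 0.407; -1 0 -0.585 0.407 0.444"
}}

```text
time: 25.58
position: [0.5195, -0.1682, 0.3855]
tool_rot: [0.908, 0.047, 0.413, 0.046]
ft_force: [0.3, 0.5, -7.4]
grip_width: 0.0136
grip_force: 60.0
```

```bash
python3 dump.py 0 -4 60 .38 30 -4 60 .35 50 -4 50 .33 70 -4 30 .32 85 -4 15 .315 103 -4 5 .31; python3 - <<'E'
from h import *
i,d,m=snap('top');cv2.imwrite('pics/top2.png',cv2.resize(i[100:340,260:500],None,fx=2.4,fy=2.4)[...,::-1])
E
```

```text
q [-0.823  0.032  2.018  1.011  0.666 -0.048] p [ 0.519 -0.168  0.386] quat [0.9082 0.0465 0.4135 0.046 ] t 25.58
fk err mm [ 0.   0.2 -0.4] tilt [49.2 -3.4] yaxis [ 0.046 -0.991  0.122] F [ 0.3  0.5 -7.4] w 0.0136 60.0
sh [-0.034 -0.009  0.002] turn 0.0 lip corners hop mm [array([  5., -23., 252.]), array([133.,  -7., 397.])]
sh [-0.146 -0.027  0.1  ] turn 0.167 lip corners hop mm [array([ -8.,  32., 199.]), array([101., -50., 337.])]
sh [-0.224  0.01   0.17 ] turn 0.278 lip corners hop mm [array([ -5.,  63., 177.]), array([ 75., -75., 288.])]
sh [-0.27   0.104  0.212] turn 0.389 lip corners hop mm [array([  7.,  81., 176.]), array([ 48., -95., 248.])]
sh [-0.295  0.175  0.235] turn 0.472 lip corners hop mm [array([ 21.,  90., 184.]), array([  30., -100.,  220.])]
sh [-0.318  0.222  0.256] turn 0.572 lip corners hop mm [array([ 42., 101., 200.]), array([ 11., -90., 191.])]
```

View pics/top2.png

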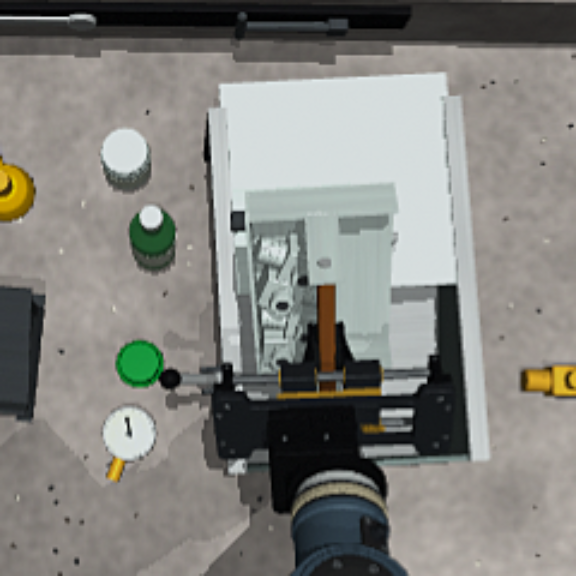

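Emit:
{"api": "move_arm", "payload": {
  "motion": "-1 -0.06 -0.012 0.02 0.036; -1 -0.085 -0.016 0.04 0.072; -1 -0.11 -0.02 0.06 0.108; -1 -0.135 -0.025 0.085 0.144; -1 -0.155 -0.02 0.11 0.18; -1 -0.18 -0.01 0.13 0.216; -1 -0.205 0 0.155 0.252; -1 -0.23 0.02 0.175 0.288; -1 -0.245 0.05 0.19 0.324; -1 -0.26 0.08 0.2 0.36; -1 -0.27 0.105 0.215 0.396; -1 -0.285 0.15 0.225 0.432"
}}

```text
time: 26.63
position: [0.5179, -0.2072, 0.3169]
tool_rot: [0.737, -0.533, 0.351, -0.223]
ft_force: [0.4, 0.8, -6.8]
grip_width: 0.0133
grip_force: 60.0
```

```bash
python3 dump.py 5 -4 12 .312 15 -4 8 .308 22 -4 5 .305
```

```text
q [-0.905  0.186  2.088  1.272  0.633  0.922] p [ 0.518 -0.207  0.317] quat [ 0.7371 -0.5329  0.3508 -0.223 ] t 26.63
fk err mm [-0.   0.4 -0.4] tilt [49.1 -3.4] yaxis [-0.629 -0.333 -0.703] F [ 0.4  0.8 -6.8] w 0.0133 60.0
sh [0.031 0.029 0.019] turn 0.028 lip corners hop mm [array([ 19.,  83., 178.]), array([  32., -105.,  220.])]
sh [0.045 0.049 0.034] turn 0.083 lip corners hop mm [array([ 30.,  93., 185.]), array([  21., -100.,  202.])]
sh [0.055 0.064 0.045] turn 0.122 lip corners hop mm [array([ 38.,  98., 191.]), array([ 14., -95., 190.])]
```

Emit:
{"api": "move_arm", "payload": {
  "motion": "-1 0.03 0.03 0.02 0.036; -1 0.045 0.05 0.034 0.072; -1 0.055 0.064 0.045 0.11; -1 0.055 0.064 0.045 0.122; -1 0.055 0.064 0.045 0.122; -1 0.055 0.064 0.045 0.122; -1 0.055 0.064 0.045 0.122"
}}

```text
time: 27.22
position: [0.5185, -0.2208, 0.305]
tool_rot: [-0.624, 0.662, -0.301, 0.287]
ft_force: [-0.2, -0.8, -3.3]
grip_width: 0.0133
grip_force: 60.0
```

```bash
python3 st.py; python3 - <<'E'
from h import *
i,d,m=snap('scene');cv2.imwrite('pics/sc1.png',cv2.resize(i[140:360,140:400],None,fx=3,fy=2.7)[...,::-1])
E
```

```text
q [-0.93   0.223  2.087  1.307  0.646  1.237] p [ 0.519 -0.221  0.305] quat [-0.6236  0.662  -0.3014  0.2866] t 27.22
fk err mm [-0.   0.4 -0.4] tilt [49.2 -3.1] yaxis [-0.653  0.041 -0.756] F [-0.2 -0.8 -3.3] w 0.0133 60.0
```

View pics/sc1.png

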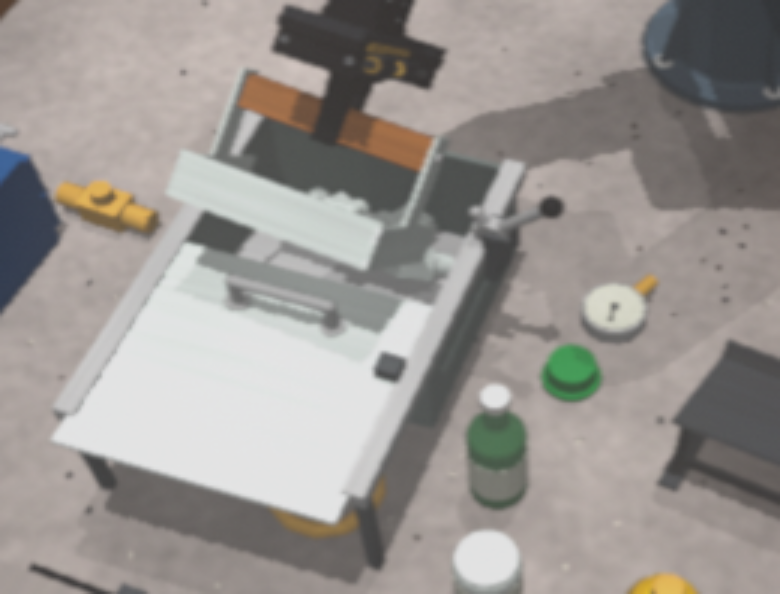

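```bash
cat > inw.py <<'E'
from sim import *
from h import robot
o=robot.get_obs();q=o['q'];r=R.from_quat(o['tool_rot'])
q=solve(q,np.array([.518,-.217,.45]),r,.55)
for ph in(-60,-120,-180):
    rr=r*R.from_euler('z',ph,degrees=True);q=solve(q,np.array([.518,-.217,.45]),rr,.55)
print(q.round(2))
for t in([.45,-.05,.5],[.35,.05,.45],[.28,.11,.42],[.25,.11,.36]):
    q=solve(q,np.array(t),rr,.55);print(t,q.round(2),(1000*(fk(q,P)[0]-t)).round(1),tv(q))
def lo(q):
    t,a=fk(q,P);return np.array([t+a.apply([0,y,.098]) for y in(-.067,.067)]).round(3)
for sh in([0,-1,0],[0,-1,.5],[0,-1,1],[0,-.5,1]):
    s=q.copy()
    for k in range(12):
        s=row(s,sh,.55)
        if k%4==3:print(sh,k+1,s.round(2),fk(s,P)[0].round(3),tv(s),tilt(fk(s,P)[1]),lo(s).tolist())
E
python3 inw.py
```

```text
[-0.93 -0.01  1.86  0.86  0.87 -1.3 ]
[0.45, -0.05, 0.5] [-0.67 -0.32  1.95  0.62  0.86 -0.87] [-0. -0. -0.] [49.  -2.7]
[0.35, 0.05, 0.45] [-0.46 -0.54  2.16  0.45  0.75 -0.6 ] [-0. -0. -0.] [49.  -2.7]
[0.28, 0.11, 0.42] [ 0.17 -0.53  2.24 -0.29  0.61  0.4 ] [ 0. -0.  0.] [49.  -2.7]
[0.25, 0.11, 0.36] [ 0.27 -0.48  2.4  -0.57  0.46  0.74] [ 0. -0.  0.] [49.  -2.7]
[0, -1, 0] 4 [ 1.43 -0.03  2.44 -1.04  1.02  2.22] [0.129 0.152 0.292] [47.1 -4.7] [47.3 -5.7] [[0.156, 0.148, 0.176], [0.246, 0.142, 0.274]]
[0, -1, 0] 8 [ 1.99  0.49  2.41 -0.88  0.96  2.85] [0.009 0.17  0.181] [46.7 -5.3] [47.  -6.5] [[0.035, 0.165, 0.066], [0.126, 0.159, 0.164]]
[0, -1, 0] 12 [ 2.26  0.76  2.15 -0.6   0.99  2.85] [-0.117  0.192  0.089] [45.5 -7.5] [46.1 -9.4] [[-0.094, 0.181, -0.027], [-0.001, 0.18, 0.069]]
[0, -1, 0.5] 4 [ 0.99 -0.01  2.44 -1.25  0.75  2.06] [0.208 0.171 0.283] [45.4 -6. ] [45.8 -7.5] [[0.231, 0.164, 0.167], [0.324, 0.158, 0.262]]
[0, -1, 0.5] 8 [ 1.37  0.54  2.44 -1.41  0.8   2.82] [0.148 0.227 0.162] [44.  -9.3] [ 45.  -11.9] [[0.168, 0.216, 0.045], [0.263, 0.209, 0.14]]
[0, -1, 0
[... 304 characters left out ...]
.29  2.42 -1.43  0.64  2.31] [0.24  0.202 0.206] [ 38.8 -10. ] [ 40.1 -14.4] [[0.249, 0.19, 0.088], [0.352, 0.182, 0.173]]
[0, -1, 1] 12 [ 1.14  0.65  2.36 -1.43  0.68  2.68] [0.191 0.242 0.105] [ 35.3 -15.1] [ 38.4 -23.1] [[0.193, 0.223, -0.012], [0.3, 0.214, 0.068]]
[0, -0.5, 1] 4 [ 0.32 -0.06  2.43 -1.43  0.29  1.71] [0.321 0.135 0.287] [44.1 -4.4] [44.3 -5.7] [[0.341, 0.131, 0.17], [0.437, 0.125, 0.264]]
[0, -0.5, 1] 8 [ 0.28  0.16  2.36 -1.43  0.25  1.71] [0.366 0.145 0.232] [36.2 -5.2] [36.6 -8.2] [[0.37, 0.14, 0.114], [0.477, 0.133, 0.194]]
[0, -0.5, 1] 12 [ 0.3   0.4   2.26 -1.43  0.25  1.77] [0.406 0.164 0.157] [28.5 -6.8] [ 29.3 -13.5] [[0.394, 0.157, 0.039], [0.511, 0.148, 0.104]]
```

```bash
cat > s2.py <<'E'
from sim import *
rng=np.random.default_rng(0)
def row2(q,sh,tn,w=.55):
    t,r=fk(q,P);d=np.array(sh)/np.linalg.norm(sh)*.0417
    return solve(q,t+r.apply(d),r*R.from_euler('z',tn,degrees=True),w)
res=[];import time;t0=time.time()
while time.time()-t0<200:
    T=rng.choice([47,38.]);az=np.radians(-3);a=np.radians(T);zt=np.array([np.sin(a)*np.cos(az),np.sin(a)*np.sin(az),-np.cos(a)])
    q=rng.uniform([-1.5,-.7,.25,-1.4,.05,-2.8],[1.5,1.4,2.4,3,2.6,2.8])
    j=rng.choice([2,3,4,5,1]);hi=rng.random()<.5;v=(HI if hi else LO)[j]
    q[j]=v;lo,h=LO.copy(),HI.copy();lo[j]=v-1e-6;h[j]=v+1e-6
    s=least_squares(lambda x:np.r_[fk(x,P)[1].apply([0,0,1])-zt,1e-3*(x-q)],q,bounds=(lo,h),max_nfev=30)
    if abs(s.fun[:3]).max()>1e-2:continue
    q=np.clip(s.x,LO,HI);p,r=fk(q,P)
    if p[2]<.33 or p[2]>.95 or p[0]<.15 or p[0]>.75 or abs(p[1])>.5:continue
    v0=tv(q)
    for _ in range(6):
        sh=rng.normal(size=3);tn=rng.choice([0,0,-7,7]);n=row2(q,sh,tn);d=tv(n)-v0
        if d[0]<-.7 and abs(d[1])<.5*abs(d[0]): res.append((d[0],d[1],T,'lim',j,hi,q.round(2).tolist(),p.round(2).tolist(),(sh/np.linalg.norm(sh)).round(2).tolist(),tn))
res.sort(key=lambda x:x[0])
print(len(res))
for x in res[:30]:print(*x)
E
python3 s2.py
```

```text
70
-3.3999999999999986 -1.2999999999999998 47.0 lim 5 False [-1.06, 0.18, 1.46, 0.76, 1.11, -2.85] [0.55, -0.38, 0.51] [0.98, -0.15, 0.15] -7
-3.1999999999999957 -1.2000000000000002 47.0 lim 5 False [-1.06, 0.18, 1.46, 0.76, 1.11, -2.85] [0.55, -0.38, 0.51] [0.89, -0.1, -0.45] -7
-2.6999999999999957 0.8 38.0 lim 5 False [-1.39, -0.66, 0.22, 1.9, 2.46, -2.85] [0.22, 0.43, 0.91] [0.19, 0.29, 0.94] -7
-2.0 -0.7999999999999998 38.0 lim 5 False [-1.22, -0.09, 1.13, 0.62, 1.76, -2.85] [0.4, -0.29, 0.73] [0.97, 0.25, 0.07] -7
-1.8999999999999986 -0.8999999999999999 38.0 lim 5 False [-1.22, -0.09, 1.13, 0.62, 1.76, -2.85] [0.4, -0.29, 0.73] [0.82, 0.49, 0.28] -7
-1.7999999999999972 0.10000000000000009 47.0 lim 2 True [-1.72, -0.75, 2.44, 0.82, 1.56, -2.62] [0.33, -0.0, 0.34] [0.67, -0.74, 0.03] -7
-1.6999999999999957 -0.7999999999999998 38.0 lim 5 False [-1.36, -0.44, 1.92, 0.64, 1.48, -2.85] [0.32, -0.13, 0.49] [-0.0, -0.97, -0.25] -7
-1.6999999999999957 -0.7000000000000002 47.0 lim 5 False [-1.06, 0.18, 1.46, 0.76, 1.11, -2.85] [0.55, -0.38, 0.51] [0.04, 0.31, -0.95] -7
-1.6000000000000014
[... 2031 characters left out ...]
, 0.34] [0.2, -0.78, 0.6] 0
-1.3999999999999986 0.20000000000000018 47.0 lim 5 False [-0.7, -0.11, 0.73, 0.47, 1.79, -2.85] [0.49, -0.09, 0.91] [0.48, -0.84, -0.24] -7
-1.3999999999999986 0.20000000000000018 47.0 lim 2 True [-0.98, -0.75, 2.44, 0.75, 1.03, -2.79] [0.3, 0.07, 0.34] [0.6, -0.2, 0.77] 7
-1.3999999999999986 -0.5 47.0 lim 5 False [-0.99, 0.16, 1.36, 0.7, 1.16, -2.85] [0.58, -0.36, 0.56] [0.91, -0.33, -0.27] 0
-1.3999999999999986 -0.6000000000000001 47.0 lim 5 False [-1.36, -0.41, 1.92, 0.79, 1.42, -2.85] [0.36, -0.15, 0.52] [0.64, -0.77, -0.08] 0
-1.3999999999999986 0.19999999999999996 38.0 lim 5 False [-1.79, -0.62, 0.33, 2.06, 2.38, -2.85] [0.37, 0.3, 0.93] [0.68, 0.43, 0.59] 0
```

```bash
cat > s3.py <<'E'
from sim import *
from s2h import row2
from h import robot
import sys
o=robot.get_obs();q0=o['q'];r=R.from_quat(o['tool_rot'])
cands=[(np.array([np.cos(a)*np.cos(b),np.sin(a)*np.cos(b),np.sin(b)]),tn) for a in np.radians(range(0,360,45)) for b in np.radians([-45,0,45]) for tn in(-7,0)]
tgt=np.array([29.3,-2.8])
for L in([.52,-.42,.5],[.5,-.48,.48]):
    q=q0.copy()
    for k in range(1,9): q=solve(q,np.array([.518,-.217,.45])+(np.array(L)-[.518,-.217,.45])*k/8,r*R.from_euler('z',-33*k,degrees=True),.55)
    print(L,'pos err',(1000*(fk(q,P)[0]-L)).round(),q.round(2),tv(q))
    sv=q.copy();best=None
    for c,tn in cands:      # fixed command repeated
        q=sv.copy();tr=[]
        for k in range(10):
            q=row2(q,c,tn);tr.append((np.linalg.norm(tv(q)-tgt),k+1,tv(q).tolist(),fk(q,P)[0].round(2).tolist()))
        m=min(tr);
        if best is None or m[0]<best[-1][0][0]: best=(best or [])+[(m,c.round(2),tn)]
    for b in best[-4:]:print(b)
E
sed -n '/^def row2/,/return/p' s2.py > s2h.py; sed -i '1i from sim import *' s2h.py
timeout 300 python3 s3.py; python3 - <<'E'
from h import *
i,P=W('top');x,y,z=P[...,0],P[...,1],P[...,2];m=(x>.2)&(x<.9)&(y<-.42)&(y>-.85)&(i[...,2]>i[...,0]*1.5)&(z>.02);print(P[m].min(0),P[m].max(0))
E
```

```text
[0.52, -0.42, 0.5] pos err [0. 0. 0.] [-1.17  0.2   1.48  0.83  1.16 -2.8 ] [49.  -2.7]
((np.float64(6.767569726275451), 7, [31.5, -9.2], [0.43, -0.34, 0.67]), array([ 0.71,  0.  , -0.71]), -7)
((np.float64(4.42718872423573), 10, [33.5, -4.2], [0.34, -0.3, 0.35]), array([1., 0., 0.]), 0)
((np.float64(3.2802438933713454), 9, [27.3, -5.4], [0.58, -0.68, 0.58]), array([ 0.71, -0.71,  0.  ]), -7)
[0.5, -0.48, 0.48] pos err [ 3. -0.  4.] [-1.24  0.27  1.42  0.84  1.2  -2.85] [48.6 -2.6]
((np.float64(2.2671568097509263), 10, [27.6, -4.3], [0.41, -0.42, 0.81]), array([ 0.71,  0.  , -0.71]), -7)
((np.float64(1.868154169226941), 8, [31.1, -2.3], [0.54, -0.73, 0.54]), array([ 0.71, -0.71,  0.  ]), -7)
[ 0.53740143 -0.77330358  0.02002056] [ 0.81917901 -0.54649468  0.15979737]
```

Emit:
{"api": "move_arm", "payload": {
  "motion": "-1 0 -0.05 -0.04 0; -1 0 -0.13 -0.11 0; -1 0 -0.24 -0.21 0; -1 0 -0.36 -0.31 -0.02; -1 0 -0.48 -0.42 -0.06; -1 0 -0.57 -0.49 -0.1; -1 0 -0.6 -0.52 -0.14; -1 0 -0.6 -0.52 -0.18; -1 0 -0.6 -0.52 -0.22; -1 0 -0.6 -0.52 -0.26; -1 0 -0.6 -0.52 -0.3; -1 0 -0.6 -0.52 -0.34"
}}

```text
time: 28.27
position: [0.5175, -0.2201, 0.4624]
tool_rot: [0.874, -0.252, 0.404, -0.095]
ft_force: [0.0, -1.2, -3.7]
grip_width: 0.0135
grip_force: 60.0
```

```bash
python3 go.py k .5 -.48 .48;  python3 - <<'E'
from h import *
i,d,m=snap('scene');j,d,m=snap('top')
cv2.imwrite('pics/both.png',np.hstack([cv2.resize(i[150:330,160:360],(400,360)),cv2.resize(j[190:310,330:480],(400,360))])[...,::-1])
E
```

```text
q [-0.933 -0.018  1.83   0.841  0.899  0.801] p [ 0.517 -0.22   0.462] quat [ 0.8742 -0.2522  0.4038 -0.0953] t 28.27
fk err mm [ 0.1  0.1 -0.4] tilt [49.  -2.8] yaxis [-0.364 -0.855 -0.37 ] F [ 0.  -1.2 -3.7] w 0.0135 60.0
[ 0.5  -0.48  0.48] shift [ 0.683  1.11  -0.075] rows 6.3
```

View pics/both.png

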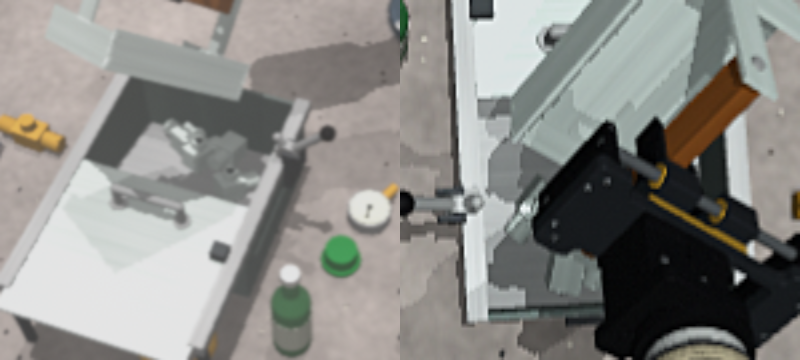

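Emit:
{"api": "move_arm", "payload": {
  "motion": "-1 0.03 0.05 0 -0.039; -1 0.07 0.12 -0.01 -0.078; -1 0.12 0.2 -0.01 -0.117; -1 0.17 0.28 -0.02 -0.156; -1 0.22 0.36 -0.02 -0.195; -1 0.27 0.44 -0.03 -0.234; -1 0.32 0.52 -0.03 -0.273; -1 0.37 0.6 -0.04 -0.312; -1 0.42 0.68 -0.05 -0.351; -1 0.47 0.76 -0.05 -0.39; -1 0.52 0.84 -0.06 -0.429; -1 0.55 0.9 -0.06 -0.468"
}}

```text
time: 29.37
position: [0.5019, -0.4332, 0.475]
tool_rot: [0.819, 0.397, 0.363, 0.2]
ft_force: [-0.7, 0.8, -3.1]
grip_width: 0.0134
grip_force: 60.0
```

```bash
python3 go.py k .5 -.48 .48
```

```text
q [-1.21   0.215  1.526  0.861  1.149 -0.81 ] p [ 0.502 -0.433  0.475] quat [0.8187 0.3968 0.3634 0.2004] t 29.37
fk err mm [ 0.1  0.1 -0.4] tilt [49. -3.] yaxis [ 0.504 -0.605  0.617] F [-0.7  0.8 -3.1] w 0.0134 60.0
[ 0.5  -0.48  0.48] shift [-0.179  0.152 -0.014] rows 1.1
```

Emit:
{"api": "move_arm", "payload": {
  "motion": "-1 -0.03 0.03 0 -0.039; -1 -0.07 0.06 0 -0.078; -1 -0.12 0.1 -0.01 -0.117; -1 -0.16 0.14 -0.01 -0.156; -1 -0.18 0.15 -0.01 -0.195; -1 -0.18 0.15 -0.01 -0.234; -1 -0.18 0.15 -0.01 -0.273; -1 -0.18 0.15 -0.01 -0.312; -1 -0.18 0.15 -0.01 -0.351; -1 -0.18 0.15 -0.01 -0.39; -1 -0.18 0.15 -0.01 -0.429; -1 -0.18 0.15 -0.01 -0.468"
}}

```text
time: 30.37
position: [0.5004, -0.4777, 0.4782]
tool_rot: [0.341, 0.844, 0.136, 0.392]
ft_force: [-0.5, 0.5, -3.4]
grip_width: 0.014
grip_force: 60.0
```

Emit:
{"api": "move_arm", "payload": {
  "motion": "-1 0 0 0 -0.039; -1 0 0 0 -0.078; -1 0 0 0 -0.117; -1 0 0 0 -0.15"
}}

```text
time: 30.7
position: [0.5004, -0.4777, 0.4782]
tool_rot: [0.135, 0.9, 0.041, 0.413]
ft_force: [0.4, -0.1, -3.1]
grip_width: 0.0134
grip_force: 60.0
```

```bash
python3 st.py
```

```text
q [-1.242  0.273  1.436  0.854  1.196 -2.748] p [ 0.5   -0.478  0.478] quat [0.1347 0.9    0.041  0.4126] t 30.7
fk err mm [ 0.1  0.1 -0.4] tilt [49.  -2.8] yaxis [0.209 0.96  0.185] F [ 0.4 -0.1 -3.1] w 0.0134 60.0
```

Emit:
{"api": "move_arm", "payload": {
  "motion": "-1 0.7 0 -0.7 -0.039"
}}

```text
time: 30.78
position: [0.4718, -0.4684, 0.4855]
tool_rot: [0.089, 0.91, 0.021, 0.405]
ft_force: [-0.9, -2.0, -2.4]
grip_width: 0.0137
grip_force: 60.2
```

Emit:
{"api": "move_arm", "payload": {
  "motion": "-1 0.7 0 -0.7 -0.039"
}}

```text
time: 30.87
position: [0.453, -0.4579, 0.5082]
tool_rot: [0.062, 0.923, 0.008, 0.38]
ft_force: [1.4, -0.3, -3.9]
grip_width: 0.0137
grip_force: 60.0
```

Emit:
{"api": "move_arm", "payload": {
  "motion": "-1 0.7 0 -0.7 -0.039"
}}

```text
time: 30.95
position: [0.4428, -0.4511, 0.543]
tool_rot: [0.029, 0.931, -0.014, 0.363]
ft_force: [1.1, -0.4, -2.9]
grip_width: 0.0135
grip_force: 60.0
```

```bash
python3 st.py
```

```text
q [-1.289  0.154  1.364  0.704  1.376 -2.851] p [ 0.443 -0.451  0.543] quat [ 0.0286  0.9314 -0.014   0.3627] t 30.95
fk err mm [ 0.1  0.  -0.4] tilt [42.6 -4. ] yaxis [ 0.063  0.998 -0.005] F [ 1.1 -0.4 -2.9] w 0.0135 60.0
```

Emit:
{"api": "move_arm", "payload": {
  "motion": "-1 0.7 0 -0.7 -0.039"
}}

```text
time: 31.03
position: [0.434, -0.4429, 0.5759]
tool_rot: [-0.003, 0.939, -0.032, 0.344]
ft_force: [1.3, 0.5, -2.7]
grip_width: 0.0136
grip_force: 60.0
```

Emit:
{"api": "move_arm", "payload": {
  "motion": "-1 0.7 0 -0.7 -0.039"
}}

```text
time: 31.12
position: [0.427, -0.4343, 0.6083]
tool_rot: [-0.032, 0.944, -0.046, 0.324]
ft_force: [0.5, -1.5, -3.2]
grip_width: 0.0137
grip_force: 60.0
```

Emit:
{"api": "move_arm", "payload": {
  "motion": "-1 0.7 0 -0.7 -0.039"
}}

```text
time: 31.2
position: [0.4219, -0.4258, 0.6417]
tool_rot: [-0.061, 0.948, -0.059, 0.306]
ft_force: [0.4, 0.7, -3.1]
grip_width: 0.0137
grip_force: 60.0
```

```bash
python3 st.py
```

```text
q [-1.258  0.09   1.145  0.566  1.599 -2.851] p [ 0.422 -0.426  0.642] quat [-0.061   0.9482 -0.0588  0.306 ] t 31.2
fk err mm [ 0.1 -0.1 -0.3] tilt [36.3 -7.2] yaxis [-0.08   0.986 -0.149] F [ 0.4  0.7 -3.1] w 0.0137 60.0
```

Emit:
{"api": "move_arm", "payload": {
  "motion": "-1 0.7 0 -0.7 -0.039"
}}

```text
time: 31.28
position: [0.4182, -0.4177, 0.6769]
tool_rot: [-0.089, 0.951, -0.069, 0.289]
ft_force: [0.6, -0.7, -2.7]
grip_width: 0.0134
grip_force: 60.0
```

```bash
python3 st.py
```

```text
q [-1.244  0.086  1.049  0.535  1.686 -2.851] p [ 0.418 -0.418  0.677] quat [-0.0893  0.9506 -0.0689  0.2892] t 31.28
fk err mm [ 0.1 -0.1 -0.3] tilt [34.6 -8. ] yaxis [-0.13   0.975 -0.183] F [ 0.6 -0.7 -2.7] w 0.0134 60.0
```

```bash
cat > s4.py <<'E'
from sim import *
from s2h import row2
from h import robot
sv=robot.get_obs()['q'];tgt=np.array([29.3,-2.8]);out=[]
for a in np.radians(range(0,360,30)):
  for b in np.radians([-60,-30,0,30,60]):
    for tn in(-7,0):
        c=np.array([np.cos(a)*np.cos(b),np.sin(a)*np.cos(b),np.sin(b)]);q=sv.copy()
        for k in range(8):
            q=row2(q,c,tn);out.append((round(np.linalg.norm(tv(q)-tgt),1),k+1,tv(q).tolist(),fk(q,P)[0].round(2).tolist(),c.round(2).tolist(),tn))
out.sort();
for x in out[:8]:print(*x)
E
python3 s4.py
```

```text
0.5 6 [29.6, -3.2] [0.59, -0.57, 0.68] [0.43, -0.75, 0.5] -7
0.6 5 [29.9, -2.7] [0.37, -0.3, 0.9] [0.25, 0.43, -0.87] -7
0.7 4 [28.6, -2.9] [0.4, -0.42, 0.81] [0.87, 0.0, -0.5] -7
0.7 5 [28.7, -3.1] [0.57, -0.57, 0.69] [0.43, -0.75, 0.5] -7
0.8 6 [30.1, -2.8] [0.36, -0.26, 0.93] [0.0, 0.5, -0.87] -7
0.8 8 [29.2, -3.6] [0.29, -0.62, 0.64] [0.87, -0.5, 0.0] 0
0.9 4 [30.2, -2.9] [0.38, -0.36, 0.86] [0.43, 0.25, -0.87] -7
0.9 5 [29.8, -2.0] [0.35, -0.36, 0.9] [0.43, 0.25, -0.87] -7
```

Emit:
{"api": "move_arm", "payload": {
  "motion": "-1 0.43 0.25 -0.87 -0.039"
}}

```text
time: 31.37
position: [0.414, -0.4007, 0.718]
tool_rot: [-0.121, 0.951, -0.077, 0.275]
ft_force: [0.7, -0.8, -3.4]
grip_width: 0.0136
grip_force: 60.0
```

Emit:
{"api": "move_arm", "payload": {
  "motion": "-1 0.43 0.25 -0.87 -0.039"
}}

```text
time: 31.45
position: [0.4089, -0.3815, 0.7657]
tool_rot: [-0.156, 0.948, -0.083, 0.265]
ft_force: [1.4, 0.0, -2.2]
grip_width: 0.0137
grip_force: 60.0
```

Emit:
{"api": "move_arm", "payload": {
  "motion": "-1 0.43 0.25 -0.87 -0.039"
}}

```text
time: 31.53
position: [0.3997, -0.3668, 0.8168]
tool_rot: [-0.195, 0.942, -0.087, 0.257]
ft_force: [2.1, -2.0, -1.0]
grip_width: 0.0136
grip_force: 60.0
```

```bash
python3 st.py; python3 s4.py
```

```text
q [-1.22   0.105  0.638  0.554  2.056 -2.851] p [ 0.4   -0.367  0.817] quat [-0.1952  0.9424 -0.0874  0.2573] t 31.53
fk err mm [ 0.2 -0.2 -0.2] tilt [31.5 -7.1] yaxis [-0.323  0.909 -0.265] F [ 2.1 -2.  -1. ] w 0.0136 60.0
0.1 4 [29.3, -2.7] [0.55, -0.21, 0.83] [-0.75, 0.43, 0.5] -7
0.2 2 [29.3, -3.0] [0.48, -0.31, 0.79] [0.0, 0.5, 0.87] -7
0.2 2 [29.4, -3.0] [0.45, -0.28, 0.81] [0.0, 0.87, 0.5] -7
0.2 3 [29.1, -2.8] [0.54, -0.29, 0.79] [-0.43, 0.25, 0.87] -7
0.3 2 [29.1, -2.6] [0.47, -0.32, 0.8] [0.25, 0.43, 0.87] -7
0.4 2 [29.6, -3.1] [0.48, -0.31, 0.8] [-0.25, 0.43, 0.87] -7
0.4 3 [29.2, -3.2] [0.49, -0.23, 0.81] [-0.43, 0.75, 0.5] -7
0.4 3 [29.7, -2.8] [0.39, -0.4, 0.76] [0.87, 0.0, 0.5] 0
```

Emit:
{"api": "move_arm", "payload": {
  "motion": "-1 0 0.87 0.5 -0.039"
}}

```text
time: 31.62
position: [0.4228, -0.3338, 0.827]
tool_rot: [-0.224, 0.936, -0.105, 0.249]
ft_force: [2.0, -0.5, -2.5]
grip_width: 0.0134
grip_force: 60.0
```

Emit:
{"api": "move_arm", "payload": {
  "motion": "-1 0 0.87 0.5 -0.039"
}}

```text
time: 31.7
position: [0.4507, -0.2841, 0.8172]
tool_rot: [-0.262, 0.929, -0.102, 0.241]
ft_force: [2.0, -0.3, -4.8]
grip_width: 0.0136
grip_force: 60.0
```

```bash
python3 st.py;  python3 s4.py|head -3; python3 - <<'E'
from h import *
r=R.from_quat(robot.get_obs()['tool_rot']);g=R.from_quat([.71,.6567,.1693,.1895])
# turn to match
from scipy.optimize import minimize_scalar
b=min(np.linspace(-180,180,3601),key=lambda a:(g.inv()*r*R.from_euler('z',a,degrees=True)).magnitude())
print(b,b/180,np.degrees((g.inv()*r*R.from_euler('z',b,degrees=True)).as_rotvec()).round(2))
E
```

```text
q [-1.001  0.065  0.672  0.442  2.007 -2.851] p [ 0.451 -0.284  0.817] quat [-0.2615  0.9292 -0.1015  0.2406] t 31.7
fk err mm [ 0.2 -0.1 -0.2] tilt [30.3 -7.2] yaxis [-0.437  0.843 -0.314] F [ 2.  -0.3 -4.8] w 0.0136 60.0
0.0 3 [29.3, -2.8] [0.48, -0.17, 0.91] [-0.75, 0.43, -0.5] -7
0.1 1 [29.3, -2.7] [0.44, -0.27, 0.87] [0.43, 0.25, -0.87] -7
0.1 1 [29.4, -2.9] [0.44, -0.26, 0.86] [0.25, 0.43, -0.87] -7
126.10000000000002 0.7005555555555557 [-0.81 -0.87 -0.03]
```

Emit:
{"api": "move_arm", "payload": {
  "motion": "-1 0.25 0.43 -0.87 -0.039"
}}

```text
time: 31.78
position: [0.4403, -0.2499, 0.828]
tool_rot: [-0.305, 0.924, -0.055, 0.223]
ft_force: [0.9, -1.0, -16.7]
grip_width: 0.0135
grip_force: 60.0
```

```bash
cat > al.py <<'E'
from h import *
r=R.from_quat(robot.get_obs()['tool_rot']);g=R.from_quat([.71,.6567,.1693,.1895])
b=min(np.linspace(-180,180,3601),key=lambda a:(g.inv()*r*R.from_euler('z',a,degrees=True)).magnitude())
print('turn',round(b,1),round(b/180,3),np.degrees((g.inv()*r*R.from_euler('z',b,degrees=True)).as_rotvec()).round(2))
E
python3 go.py k .5 -.05 .72 .5 .2 .5; python3 al.py
```

```text
q [-0.98   0.091  0.585  0.489  2.166 -2.851] p [ 0.44  -0.25   0.828] quat [-0.3053  0.9242 -0.0554  0.2227] t 31.78
fk err mm [ 0.2 -0.1 -0.2] tilt [26.5  4.3] yaxis [-0.54   0.807 -0.238] F [  0.9  -1.  -16.7] w 0.0135 60.0
[ 0.5  -0.05  0.72] shift [-0.598  0.775  0.65 ] rows 5.6
[0.5 0.2 0.5] shift [-0.919  2.046  1.676] rows 13.4
turn 129.9 0.722 [3.15 4.4  0.  ]
```

Emit:
{"api": "move_arm", "payload": {
  "motion": "-1 0 0 0 0; -1 0 0 0 0"
}}

```text
time: 31.95
position: [0.4387, -0.2572, 0.8631]
tool_rot: [-0.305, 0.918, -0.1, 0.234]
ft_force: [-0.4, -0.5, -2.3]
grip_width: 0.0136
grip_force: 60.0
```

```bash
python3 go.py k .5 -.05 .72 .5 .2 .5; python3 al.py
```

```text
q [-0.992  0.09   0.5    0.485  2.159 -2.852] p [ 0.439 -0.257  0.863] quat [-0.3053  0.9176 -0.1003  0.2338] t 31.95
fk err mm [ 0.2 -0.1 -0.1] tilt [29.5 -4.8] yaxis [-0.513  0.793 -0.327] F [-0.4 -0.5 -2.3] w 0.0136 60.0
[ 0.5  -0.05  0.72] shift [-0.582  0.898  0.73 ] rows 6.2
[0.5 0.2 0.5] shift [-0.936  2.25   1.636] rows 14.1
turn 131.2 0.729 [-0.04  0.31  0.01]
```

Emit:
{"api": "move_arm", "payload": {
  "motion": "-1 -0.02 0.03 0.05 0.039; -1 -0.06 0.09 0.1 0.078; -1 -0.11 0.17 0.17 0.117; -1 -0.17 0.26 0.25 0.156; -1 -0.23 0.35 0.33 0.195; -1 -0.29 0.45 0.41 0.234; -1 -0.35 0.55 0.49 0.273; -1 -0.41 0.65 0.57 0.312; -1 -0.47 0.74 0.64 0.351; -1 -0.52 0.82 0.69 0.39; -1 -0.56 0.87 0.72 0.429; -1 -0.58 0.9 0.73 0.468"
}}

```text
time: 32.95
position: [0.5004, -0.0522, 0.7216]
tool_rot: [0.393, 0.883, 0.084, 0.242]
ft_force: [0.2, 0.3, -4.1]
grip_width: 0.0133
grip_force: 59.9
```

```bash
python3 go.py k .5 .1 .58 .49 .24 .42; python3 al.py
```

```text
q [-0.429 -0.088  1.077  0.168  1.658 -1.105] p [ 0.5   -0.052  0.722] quat [0.3929 0.8831 0.0837 0.2423] t 32.95
fk err mm [ 0.2 -0.  -0.2] tilt [29.7 -4.9] yaxis [0.653 0.677 0.338] F [ 0.2  0.3 -4.1] w 0.0133 59.9
[0.5  0.1  0.58] shift [0.817 0.274 0.581] rows 5.0
[0.49 0.24 0.42] shift [1.649 0.445 1.222] rows 10.1
turn 46.4 0.258 [-0.27  0.25 -0.02]
```

Emit:
{"api": "move_arm", "payload": {
  "motion": "-1 0.06 0.02 0.04 0.037; -1 0.18 0.06 0.13 0.074; -1 0.3 0.1 0.22 0.111; -1 0.44 0.15 0.32 0.148; -1 0.58 0.19 0.42 0.185; -1 0.72 0.23 0.52 0.222; -1 0.85 0.27 0.62 0.258; -1 0.95 0.29 0.68 0.258; -1 1 0.3 0.72 0.258; -1 1 0.3 0.72 0.258"
}}

```text
time: 33.78
position: [0.4933, 0.1302, 0.5414]
tool_rot: [0.708, 0.66, 0.171, 0.187]
ft_force: [-0.8, -0.1, -3.6]
grip_width: 0.0133
grip_force: 60.0
```

```bash
python3 go.py k .475 .2425 .35 .448 .246 .237 .4765 .243 .185 .4863 .2419 .1668; python3 al.py
```

```text
q [ 0.086 -0.076  1.511 -0.086  1.202  0.167] p [0.493 0.13  0.541] quat [0.7075 0.6597 0.1713 0.1867] t 33.78
fk err mm [ 0.1  0.1 -0.2] tilt [29.4 -4.5] yaxis [ 0.869 -0.06   0.49 ] F [-0.8 -0.1 -3.6] w 0.0133 60.0
[0.475  0.2425 0.35  ] shift [ 0.558 -0.583  0.768] rows 5.3
[0.448 0.246 0.237] shift [ 0.568 -0.978  1.194] rows 7.9
[0.4765 0.243  0.185 ] shift [ 0.564 -0.981  1.49 ] rows 9.0
[0.4863 0.2419 0.1668] shift [ 0.562 -0.982  1.594] rows 9.4
turn 0.3 0.002 [ 0.08  0.48 -0.03]
```

Emit:
{"api": "move_arm", "payload": {
  "motion": "-1 0.05 -0.05 0.07 0; -1 0.14 -0.14 0.19 0; -1 0.25 -0.25 0.34 0; -1 0.37 -0.38 0.5 0; -1 0.48 -0.5 0.64 0; -1 0.55 -0.6 0.74 0; -1 0.565 -0.74 0.82 0; -1 0.565 -0.87 0.91 0; -1 0.565 -0.96 0.98 0; -1 0.565 -0.98 1 0; -1 0.565 -0.98 1 0; -1 0.565 -0.98 1 0"
}}

```text
time: 34.78
position: [0.4312, 0.2462, 0.2729]
tool_rot: [0.708, 0.659, 0.173, 0.188]
ft_force: [0.7, -0.8, -3.4]
grip_width: 0.0133
grip_force: 60.0
```

```bash
python3 go.py k .448 .246 .237 .4765 .243 .185 .4863 .2419 .1668; python3 al.py
```

```text
q [ 0.442  0.195  1.993 -0.49   0.548  0.883] p [0.431 0.246 0.273] quat [0.7076 0.6586 0.1735 0.1882] t 34.78
fk err mm [-0.1  0.1 -0.1] tilt [29.7 -4.4] yaxis [ 0.867 -0.062  0.495] F [ 0.7 -0.8 -3.4] w 0.0133 60.0
[0.448 0.246 0.237] shift [ 0.006 -0.016  0.197] rows 1.0
[0.4765 0.243  0.185 ] shift [ 0.002 -0.02   0.494] rows 2.4
[0.4863 0.2419 0.1668] shift [-0.    -0.022  0.598] rows 2.9
turn 0.2 0.001 [-0.23  0.52 -0.02]
```

Emit:
{"api": "move_arm", "payload": {
  "motion": "-1 0 0 0.08 0; -1 0 0 0.2 0; -1 0 0 0.32 0; -1 0 0 0.42 0; -1 0 0 0.5 0; -1 0 -0.005 0.55 0; -1 0 -0.01 0.575 0; -1 0 -0.01 0.575 0"
}}

```text
time: 35.45
position: [0.4859, 0.2412, 0.1704]
tool_rot: [0.708, 0.659, 0.173, 0.188]
ft_force: [1.1, 0.9, -3.2]
grip_width: 0.014
grip_force: 60.0
```

```bash
python3 go.py k .4863 .2419 .1668; python3 al.py
```

```text
q [ 0.375  0.442  2.022 -0.828  0.298  1.199] p [0.486 0.241 0.17 ] quat [0.7076 0.6588 0.1728 0.1884] t 35.45
fk err mm [-0.2  0.1 -0.1] tilt [29.6 -4.5] yaxis [ 0.867 -0.061  0.494] F [ 1.1  0.9 -3.2] w 0.014 60.0
[0.4863 0.2419 0.1668] shift [ 0.004 -0.007  0.016] rows 0.1
turn 0.3 0.002 [-0.18  0.46  0.05]
```

Now I'll press it gently down and against the stop.

Emit:
{"api": "move_arm", "payload": {
  "motion": "-1 0.004 -0.003 0.012 0; -1 0.004 -0.008 0.018 0; -1 0.004 -0.012 0.022 0; -1 0.004 -0.014 0.022 0; -1 0.004 -0.014 0.022 0"
}}

```text
time: 35.87
position: [0.4849, 0.2427, 0.1666]
tool_rot: [0.707, 0.659, 0.174, 0.189]
ft_force: [6.3, -2.0, 3.8]
grip_width: 0.0137
grip_force: 60.0
```

```bash
python3 go.py k .4863 .2419 .1668
```

```text
q [ 0.379  0.45   2.027 -0.868  0.289  1.242] p [0.485 0.243 0.167] quat [0.7069 0.6591 0.1741 0.1887] t 35.87
fk err mm [-0.2  0.1 -0.1] tilt [29.8 -4.3] yaxis [ 0.866 -0.06   0.496] F [ 6.3 -2.   3.8] w 0.0137 60.0
[0.4863 0.2419 0.1668] shift [-0.004  0.007  0.003] rows 0.0
```

Emit:
{"api": "move_arm", "payload": {
  "motion": "-0.6 0 0.002 -0.001 0; -0.5 0 0.004 -0.002 0; -0.3 0 0.007 -0.002 0; 0 0 0.007 -0.002 0; 0.3 0 0.007 -0.002 0; 0.4 0 0.007 -0.002 0; 0.4 0 0.007 -0.002 0; 0.4 0 0.007 -0.002 0"
}}

```text
time: 36.53
position: [0.4817, 0.2413, 0.1643]
tool_rot: [0.707, 0.66, 0.17, 0.187]
ft_force: [0.3, 0.7, 0.6]
grip_width: 0.0538
grip_force: 0.0
```

```bash
python3 st.py
```

```text
q [ 0.378  0.452  2.03  -0.855  0.292  1.229] p [0.482 0.241 0.164] quat [0.7074 0.6602 0.1697 0.187 ] t 36.53
fk err mm [-0.2  0.1 -0.1] tilt [29.3 -4.8] yaxis [ 0.871 -0.058  0.489] F [0.3 0.7 0.6] w 0.0538 0.0
```

Force is near zero, so I'll withdraw along the tool axis and check.

Emit:
{"api": "move_arm", "payload": {
  "motion": "0.4 0 0.005 -0.08 0; 0.4 0 0.005 -0.2 0; 0.4 0 0.005 -0.35 0; 0.4 0 0.005 -0.5 0; 0.4 0 0 -0.7 0; 0.4 0 0 -0.85 0; 0.4 0 0 -1 0; 0.4 0 0 -1 0"
}}

```text
time: 37.2
position: [0.3844, 0.2508, 0.3443]
tool_rot: [0.706, 0.66, 0.175, 0.188]
ft_force: [0.4, -0.9, 0.1]
grip_width: 0.0607
grip_force: 0.0
```

Emit:
{"api": "move_arm", "payload": {
  "motion": "0.4 0 0 -0.2 0; 0.4 -0.2 0 -0.4 0; 0.4 -0.4 0 -0.6 0; 0.4 -0.6 0 -0.8 0; 0.4 -0.8 0 -1 0; 0.4 -1 0 -1 0; 0.4 -1 0 -1 0"
}}

```text
time: 37.78
position: [0.2819, 0.0857, 0.5017]
tool_rot: [0.708, 0.66, 0.169, 0.187]
ft_force: [0.6, -1.8, -0.9]
grip_width: 0.0612
grip_force: 0.0
```

```bash
python3 st.py; python3 - <<'E'
from bar import *
for n in('top','scene'):
    i,d,m=snap(n);bar(cloud(d,m),i)
    if n=='top':I=i
    else:J=i
cv2.imwrite('pics/fin.png',np.hstack([cv2.resize(I[110:310,150:480],(400,300)),cv2.resize(J[170:380,140:480],(400,300))])[...,::-1])
E
```

```text
q [-0.099 -0.496  1.857  0.008  1.271 -0.03 ] p [0.282 0.086 0.502] quat [0.7076 0.6601 0.1694 0.1868] t 37.78
fk err mm [ 0.3  0.1 -0.2] tilt [29.2 -4.8] yaxis [ 0.871 -0.059  0.488] F [ 0.6 -1.8 -0.9] w 0.0612 0.0
n 466 bar az of x -4.47 len 0.173 grip [0.4771 0.2413 0.1776] th 30.0 res mm 0.99
n 623 bar az of x -4.43 len 0.17 grip [0.4766 0.2426 0.1827] th 30.0 res mm 1.76
```

View pics/fin.png

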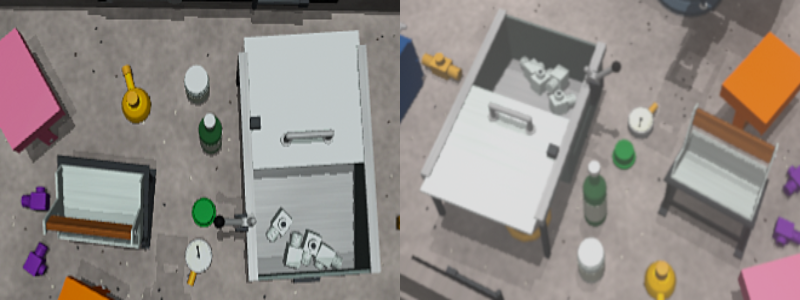

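The last picture shows all four valves in the hopper (right crop area (280–330,225–260)), with the lever over, the cover open and the tray seated at (100,215) against its stop lip. The bystanders have not moved.

```bash
python3 -c "
from rig import robot
print(robot.hand_in())"
```

```text
the job is handed in; nothing more can be done
None
```

The job is handed in at about 38 s of the 72 s allowed: lever over, cover fully open, all four valve bodies in the hopper, and the empty tray back on its stand against the stop lip (about 3 mm lower than where it first stood), with nothing else visibly moved; no verdict was returned.

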